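Ink the marking rod and mark the slide under the microscope

TASK

Take the marking rod from its stand, dip its ball tip into the slanted ink pot and press the sprung pad at the bottom gently for a moment, well in but without driving it to its stop. Then press the tip lightly for a moment on the slide inside its marked ring, under the microscope's objective, again without bottoming the sprung slide carrier, and stand the rod back upright in its stand with the collar down on the top. Leave everything else on the bench where it is.

Things in the scene. Friction and masses are not known exactly. Their poses are not given: they have to be found in the camera images.
- rod_handle (a point): Marking rod, 55 to 100 g, 150 mm long, upright in its stand at the start: ball tip 12 across, round shank 9 across, collar 28 across and 6 thick, above it a square handle 15 x 15, 64 long, to the top. This point: middle of the handle, 118 above the rod's lowest point, 32 below its top. z: along the rod from tip to handle; x, y: square to the handle's faces.
- rod_tip (a point): Centre of the rod's ball tip (radius 6): 112 from the handle's middle, towards the tip along the rod's axis. While the rod is held no pose of it is given.
- rod_collar (a point): Middle of the underside of the rod's collar, 80 above the rod's lowest point and 38 below the handle's middle. In the stand this face rests on the stand's top.
- rodstand_hole (a point): Rod stand: white plastic, fixed; base 80 x 70, two cheeks, top plate 60 x 60 with its top 95 above the table. This point: centre of the 19 wide through hole, on the plate's top face. z up.
- pot_mouth (a point): Ink pot: fixed cream cylinder, 32 across, bore 24, 78 long, leaning 38 degrees from vertical in a metal stand (base 110 x 84). This point: centre of its mouth, about 82 above the table; z points out of the mouth along the pot's axis. The sprung ink pad inside faces the mouth; at rest its face is somewhere 42 to 58 below the mouth along the axis (varies, not reported).
- ink_pad (a joint): How far the ink pad is pressed in along the pot's axis: 0 at rest, 0.010 m at its hard stop. Sprung: gives from 0.9 N, 3 mm takes 2.7 N, 6 mm 4.5 N, 9 mm 6.3 N. The tip is inked once the pad is pressed about 3 mm; the pad must not reach its stop.
- slide_spot (a point): Centre of the 12 wide ring on the white specimen slide (76 x 26) lying on a microscope's stage; on the slide's upper face, about 138 above the table. z up; x level, towards the microscope's limb (its upright arm, 95 away); the slide's long side is along y. The stage (130 x 130, centred here) has its top 14 below. Its -x side is open: there the rod can come in, its handle leaning out to -x.
- objective (a point): Lower end of the microscope's objective, straight above the ring, 47 over the slide: 14 across here, 22 from 8 above this point. From 32 above this point the nosepiece, 64 across; then the head, about 90 across, up to 140 above it; eyepieces and limb lie to +x. The microscope is fixed; axes as slide_spot.
- slide (a joint): How far the sprung slide carrier is pressed down, 0 at rest to 0.006 m at its hard stop. It starts to give at 1 N; 1 mm takes 2 N, 4 mm takes 5 N.
- beaker: Bystander, not to be disturbed: empty glass beaker, 66 wide, 85 high. Origin at the middle of its underside.
- petri_dish: Bystander, not to be disturbed: closed petri dish, 94 wide, 16 high. Origin at the middle of its underside.
- reagent_bottle: Bystander, not to be disturbed: small amber reagent bottle, 40 wide, 85 high. Origin at the middle of its underside.
- slide_box: Bystander, not to be disturbed: flat grey slide box, 57 x 97, 35 high. Origin at the middle of its underside.
- rubber_bung: Bystander, not to be disturbed: tapered rubber bung, up to 36 wide, 28 high. Origin at the middle of its underside.
- forceps: Bystander, not to be disturbed: steel forceps lying flat, 120 long, 5 high. Origin at the middle of its underside.
- specimen_jar: Bystander, not to be disturbed: small jar with a white lid, 38 wide, 45 high. Origin at the middle of its underside.
Mind the look-alikes: they are no part of the job. Leave any green look-alike of the part that bears pot_mouth alone. Of the things shaped like the part that bears rod_handle, the aluminium one is meant.

How it is judged:
By the outcome, as a careful person would: the job done as asked, in the order asked, and still so for the second after the job is handed in, with the robot touching nothing.
It also fails if it takes over 61 s, if anything falls off the work surface, if the arm or the gripper's body presses on something with over 40 N, if the wrist force passes 120 N, or if a joint passes its speed limit or range.

ROBOT

A 6-joint arm with a two-finger parallel gripper is mounted at the origin on the work surface. World frame = base frame: x ahead of the robot, y to its left, z up, the work surface at z = 0. Lengths are in m, angles in rad, forces in N, time in s.
With the tool pointing down it reaches from about 0.225 to 0.875 m from the base axis. Payload 3.4 kg.
Tool frame: the origin (TCP) lies between the finger pads; the fingertips stand 8 mm ahead of it and the grasp point (between the pads) lies 11 mm behind it; z points along the fingers, y is the line along which they close (so a half turn about z gives the same grasp; the last joint's range is limited). The gripper opens to 85 mm and grips with 20 to 120 N. Pads are 22 mm wide; open, the fingers measure 114 mm over their backs; the gripper's body (76 mm by 85 mm) begins 54 mm behind the grasp point. The pads swing forward as they close: fully open they stand 13 mm farther back than shut.
Start: joints at [-1.354, 0.276, 1.505, -0, 1.361, -0.121], TCP at [0.191, -0.543, 0.239] pointing down, gripper open.
Joint ranges: [-2.89, 2.89], [-0.75, 2.08], [0.22, 2.7], [-1.18, 4.32], [0.11, 2.71], [-2.7, 2.7]. Speed limits (rad/s): [2.57, 2.57, 3.14, 3.14, 3.14, 3.14].

INTERFACE

Orientations are given as a unit quaternion [w, x, y, z].
In Python, from rig import manip gives the robot as it stands.
- The arm moves only by the tool move_arm, never from a script. Its argument "deltas" is a list that holds one entry, the list of rows, each a list of 5 numbers: the shift along the tool's x, y, z normalised to -1 to 1, where 1 is 80 cm, then the turn about the tool's z normalised to -1 to 1, where 1 is 120 degrees, then the closure, from -1 (fully open) to 1 (shut). In form: [[[tx, ty, tz, twist, grip], ...]]. A call has 1 to 12 rows; each row is the pose to reach, as a shift and turn from the pose commanded when the call began, along the tool's axes at that moment; what a row does not reach only later rows make up. A row lasts 1/10 s, in which the tool goes at most 50 mm and 8.59 degrees, less where a joint would pass 70% of its speed; a pose out of reach is approached as far as the arm can. A call with a number of a shift or a turn outside -1 to 1 is refused whole. A call with a gripper value outside its range is refused whole. The fingers move at their own pace and stop on an object; "squeeze" is the grip in N (left out, the last holds). Time passes only in rows, so rows that repeat a pose let the fingers close. It gives the time, the measured TCP pose, the force, the opening and the grip force at its end, in the units of the state.
- manip.get_state(): the state, without advancing time (a new reading comes with each control period).
- manip.get_image(name): name is "side" or "top"; returns the picture (384x512x3 uint8, red, green, blue); there is no depth.
- manip.camera_params(name): a dict with "fx", "fy", "cx", "cy" (pixels), "R" (3x3) and "t" (3): a world point X has camera coordinates R X + t. Camera axes: x right, y down, z forward; pixel columns grow to the right and rows downward; lengths in m; the calibration is good to about 2 mm. A picture is of the moment at which its call begins. camera_params takes no time and is no camera call.
- manip.sign_off(): hands the job in; it is judged then, once.
The state is a dict: "clock": time; "qpos": joint angles; "qd": joint speeds; "effort": joint torques, N m; "position": TCP position; "ee_rot": TCP orientation; "contact_force": force on the tool from outside, world axes, zero at the start; "moment": the same for the moment, N m; "width": finger opening in m; "gripper_force": force on a finger pad.
Only numpy, scipy, OpenCV 4.12 (cv2) and the standard library are available. Lean on these libraries where they do the work, as an engineer would, in place of code of your own. Each camera call takes 0.05 s, during which the arm holds its last target. There are 200 camera calls.

## Working session

There is one attempt and no reset: what is moved stays moved. The work goes in short steps, Python scripts to look and compute and a tool call to move; the robot and the scene stay as the last step left them, time stands still between calls to the robot, and variables do not carry over. Pictures are saved under pics/ and viewed, at most 10 in all, crops included, and the job is handed in when it is done.

Besides the shell and the picture viewer there is one more tool, called after "Call:" as a command line: name --argument value ..., lists and objects as JSON in quotes. move_arm: Moves the arm, as the interface text tells. Scaled input: -1 to 1 covers 80 cm each way for a shift and 120 degrees each way for a turn. Its arguments: {"type":"object","properties":{"deltas":{"type":"array","items":{"type":"array","items":{"type":"array","items":{"type":"number","minimum":-1,"maximum":1}}}},"squeeze":{"type":"number"}},"required":["deltas"]}

```bash
mkdir -p pics; cat > a.py <<'E'
from rig import manip
import cv2,json
for n in("side","top"):
    im=manip.get_image(n); cv2.imwrite(f"pics/{n}0.png",im[:,:,::-1])
    print(n,{k:(v.tolist() if hasattr(v,'tolist') else v) for k,v in manip.camera_params(n).items()})
print(manip.get_state())
E
python3 a.py
```

```text
side {'fx': 357.95350072596733, 'fy': 357.95350072596733, 'cx': 248.53171656842065, 'cy': 187.8319978752751, 'R': [[-0.8852608440381761, -0.4648841951610922, -0.013997253382001605], [-0.21262799861459683, 0.431298752145179, -0.8767957120123037], [0.41364546681665365, -0.7732167040923491, -0.48065929336131386]], 't': [0.5070439447874493, 0.191238469768786, 1.0032269779947245]}
top {'fx': 488.952115937432, 'fy': 488.952115937432, 'cx': 261.65557077886353, 'cy': 195.45262942795483, 'R': [[-0.014642401056427069, -0.9998249300249518, 0.011649437407169304], [-0.990699264523294, 0.012930517544775354, -0.13545393677936826], [0.13527958960725592, -0.01352445993838823, -0.9907151566515308]], 't': [0.09158805516386444, 0.5652368468469166, 1.5361158691503929]}
{'clock': 0.1, 'qpos': array([-1.35400528e+00,  2.76540896e-01,  1.50599227e+00, -1.43057676e-05,
        1.36070010e+00, -1.21016371e-01]), 'qd': array([-1.46734235e-03, -2.49542514e-03, -4.23501597e-03,  2.92642974e-05,
        6.37524759e-04,  2.71428081e-04]), 'effort': array([ 1.53405439e-03, -4.17700624e+01, -2.46404868e+01, -8.93569745e-05,
        5.81594548e-03, -9.05151921e-06]), 'position': array([ 0.1904499 , -0.54206719,  0.23852667]), 'ee_rot': array([-8.19027987e-04,  9.85769064e-01,  1.68103179e-01, -4.62534771e-05]), 'contact_force': array([0.02316583, 0.17872026, 0.39911856]), 'moment': array([-0.0548622 , -0.05639128, -0.05546511]), 'gripper_force': 0.0, 'width': 0.08513634714726093}
```

View pics/side0.png

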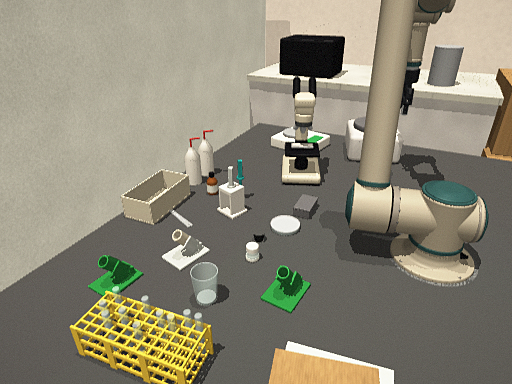

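View pics/top0.png

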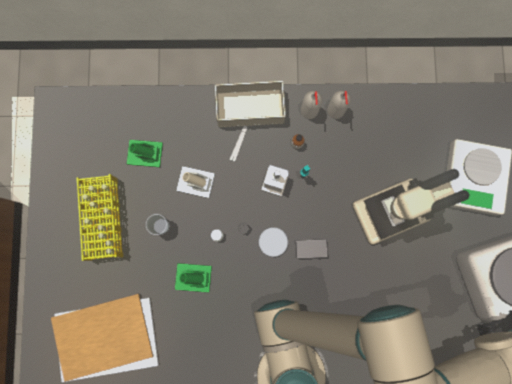

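The side view shows the robot at right and the aluminium rod in its white stand at about (231,190). The top view shows the same stand at (277,178).

| Could be mistaken for | Side pixel | Top pixel | Choice |
|---|---|---|---|
| Aluminium rod in white stand | (231,180) | (277,178) | take this one |
| Teal rod | (240,170) | (305,172) | leave |
| Cream pot | (185,240) | (195,180) | use this one |
| Green pot | (115,268) | (145,152) | leave |
| Green pot | (288,283) | (193,278) | leave |

Close crops next to check the choice.

```bash
cat > crop.py <<'E'
import cv2,sys,numpy as np
# crop.py out  img:x0,y0,w,h ...   (each -> 400x300)
t=[]
for s in sys.argv[2:]:
    f,b=s.split(':');x,y,w,h=map(int,b.split(','))
    t.append(cv2.resize(cv2.imread(f'pics/{f}.png')[y:y+h,x:x+w],(400,300),interpolation=cv2.INTER_CUBIC))
rows=[np.hstack(t[i:i+2]) for i in range(0,len(t),2)]
cv2.imwrite(f'pics/{sys.argv[1]}.png',np.vstack(rows))
E
python3 crop.py c1 top0:250,145,80,60 side0:200,150,80,60 top0:165,150,60,45 side0:155,220,60,45
python3 crop.py c2 top0:345,160,120,90 side0:260,70,80,60 side0:270,130,60,45 top0:365,190,40,30
```

```text
(no output)
```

View pics/c1.png

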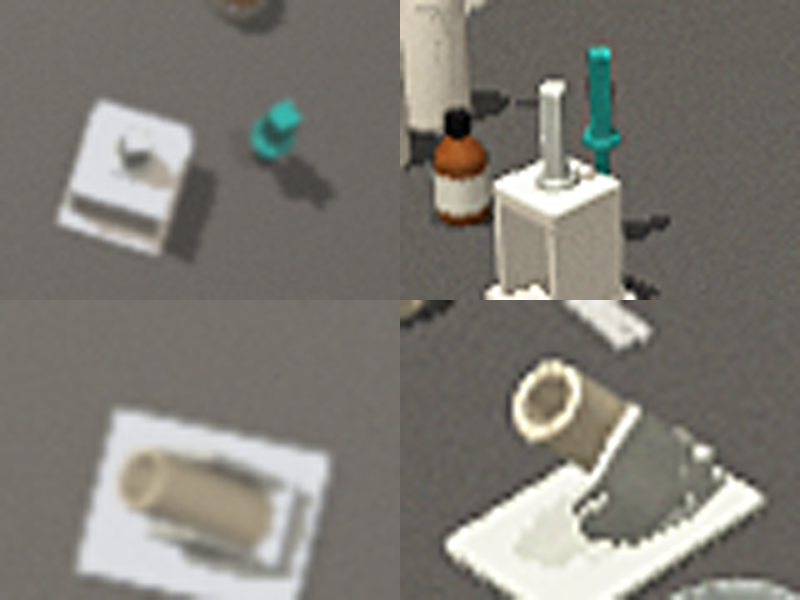

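View pics/c2.png

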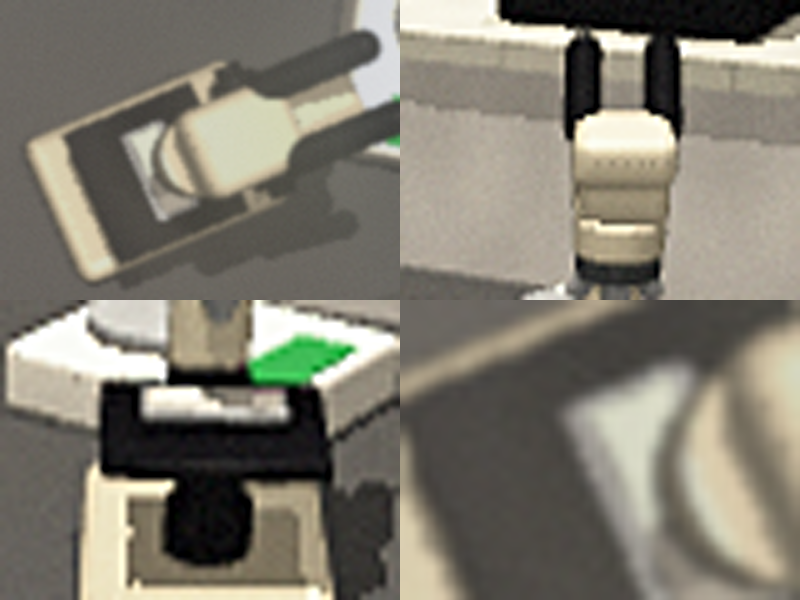

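c1 confirms the choice. The aluminium rod is in the stand (top about (277,176), side top end about (230,167)) and the teal rod stands free to its right. The cream pot's mouth is at top (186.4,176.6), side (177,235). c2 shows the slide half under the head, at top about (391.5,211.6), side about (302,146).

```bash
cat > cam.py <<'E'
import numpy as np,json
from rig import manip
P={n:manip.camera_params(n) for n in("side","top")}
def ray(n,p):
    c=P[n];R=np.array(c["R"]);t=np.array(c["t"])
    d=R.T@np.array([(p[0]-c["cx"])/c["fx"],(p[1]-c["cy"])/c["fy"],1]);return -R.T@t,d/np.linalg.norm(d)
def onz(n,p,z):
    o,d=ray(n,p);return o+d*(z-o[2])/d[2]
def tri(ps,pt):
    A=np.zeros((3,3));b=np.zeros(3)
    for n,p in(("side",ps),("top",pt)):
        o,d=ray(n,p);M=np.eye(3)-np.outer(d,d);A+=M;b+=M@o
    return np.linalg.solve(A,b)
def proj(n,X):
    c=P[n];v=np.array(c["R"])@X+np.array(c["t"]);return np.array([c["cx"]+c["fx"]*v[0]/v[2],c["cy"]+c["fy"]*v[1]/v[2]])
E
cat > m1.py <<'E'
from cam import *;import cv2
np.set_printoptions(precision=4,suppress=True)
print("cams",ray("side",(0,0))[0],ray("top",(0,0))[0])
I=cv2.imread("pics/top0.png");S=cv2.imread("pics/side0.png")
def rect(im,x,y,w,h,f):
    up=8;c=cv2.resize(im[y:y+h,x:x+w],None,fx=up,fy=up,interpolation=cv2.INTER_CUBIC).astype(int)
    m=f(c).astype(np.uint8)*255
    cs,_=cv2.findContours(m,cv2.RETR_EXTERNAL,cv2.CHAIN_APPROX_NONE);k=max(cs,key=cv2.contourArea)
    h_=cv2.convexHull(k);e=cv2.approxPolyDP(h_,10,True)[:,0]
    g=lambda p:(np.array(p,float)+.5)/up-.5+[x,y]
    return g(e),g(cv2.boxPoints(cv2.minAreaRect(k)))
def T(a,b,c,s): return lambda p:np.array([a+(p[0])/s-.5+.5/s,b+p[1]/s-.5+.5/s])
print("plate top (bright)");e,b=rect(I,255,155,40,45,lambda c:c.min(2)>175);print([onz("top",p,.095) for p in e])
print("plate side");print([onz("side",T(200,150,0,5)(p),.095) for p in[(95,181),(220,185),(153,215)]])
print("rod top side/collar",onz("side",T(200,150,0,5)((152,87)),.165),onz("side",T(200,150,0,5)((157,180)),.099))
print("rod top topview",[onz("top",T(250,145,0,5)(p),.165) for p in[(133,147),(135,150)]])
print("tri rod top",tri(T(200,150,0,5)((152,87)),T(250,145,0,5)((133,147))))
print("teal top",tri(T(200,150,0,5)((199,52)),T(250,145,0,5)((287,112))))
s=400/60
print("pot mouth",tri(T(155,220,0,s)((147,100)),T(165,150,0,s)((143,177))),onz("side",T(155,220,0,s)((147,100)),.082),onz("top",T(165,150,0,s)((143,177)),.082))
print("pot base top");e,b=rect(I,170,160,50,42,lambda c:c.min(2)>140);q=[onz("top",p,.004) for p in b];print(q,[np.linalg.norm(q[i]-q[i-1]) for i in range(4)])
print("base side",[onz("side",T(155,220,0,s)(p),.004) for p in[(48,245),(180,165),(365,192)]])
print("slide top");e,b=rect(I,375,190,40,40,lambda c:c.min(2)>130);print([onz("top",p,.138) for p in e])
print("slide hand",[onz("top",T(345,160,0,10/3)(p),.138) for p in[(122,135),(160,222)]])
print("slide side",[onz("side",T(270,130,0,s)(p),.138) for p in[(143,88),(143,122),(290,122)]])
print("stage side",[onz("side",T(270,130,0,s)(p),.124) for p in[(103,127),(325,127),(105,82)]])
print("stage top",[onz("top",T(345,160,0,10/3)(p),.124) for p in[(65,140),(115,262)]])
print("tri slide",tri(T(270,130,0,s)((216,104)),T(345,160,0,10/3)((155,172))))
E
python3 m1.py
```

```text
cams [0.0745 0.9289 0.657 ] [0.3535 0.105  1.5973]
plate top (bright)
[array([0.6539, 0.0588, 0.095 ]), array([0.6361, 0.004 , 0.095 ]), array([0.6234, 0.0027, 0.095 ]), array([0.5806, 0.0196, 0.095 ]), array([0.5995, 0.0772, 0.095 ])]
plate side
[array([0.6535, 0.0563, 0.095 ]), array([0.5767, 0.0246, 0.095 ]), array([0.596 , 0.0788, 0.095 ])]
rod top side/collar [0.6158 0.0408 0.165 ] [0.6135 0.0433 0.099 ]
rod top topview [array([0.613 , 0.0413, 0.165 ]), array([0.6111, 0.0401, 0.165 ])]
tri rod top [0.6139 0.0418 0.1657]
teal top [ 0.6354 -0.0535  0.1475]
pot mouth [0.6248 0.321  0.0793] [0.6217 0.3237 0.082 ] [0.6248 0.3209 0.082 ]
pot base top
[array([0.5914, 0.3671, 0.004 ]), array([0.6769, 0.3485, 0.004 ]), array([0.6495, 0.2371, 0.004 ]), array([0.5643, 0.2565, 0.004 ])] [np.float64(0.11385849783305846), np.float64(0.087517117866808), np.float64(0.1146978401311021), np.float64(0.08738114552656494)]
base side [array([0.6693, 0.3438, 0.004 ]), array([0.6526, 0.2741, 0.004 ]), array([0.5685, 0.2531, 0.004 ])]
slide top
[array([ 0.5651, -0.3486,  0.138 ]), array([ 0.5648, -0.3779,  0.138 ]), array([ 0.4816, -0.3731,  0.138 ]), array([ 0.483 , -0.3558,  0.138 ]), array([ 0.5402, -0.3313,  0.138 ]), array([ 0.5482, -0.3318,  0.138 ])]
slide hand [array([ 0.5338, -0.2755,  0.138 ]), array([ 0.4545, -0.306 ,  0.138 ])]
slide side [array([ 0.5424, -0.3027,  0.138 ]), array([ 0.5231, -0.2543,  0.138 ]), array([ 0.4487, -0.2903,  0.138 ])]
stage side [array([ 0.5532, -0.2692,  0.124 ]), array([ 0.4383, -0.3247,  0.124 ]), array([ 0.5793, -0.3351,  0.124 ])]
stage top [array([ 0.5316, -0.2268,  0.124 ]), array([ 0.4199, -0.2673,  0.124 ])]
tri slide [ 0.4991 -0.305   0.1348]
```

```bash
python3 crop.py c3 side0:222,162,20,15 side0:282,136,40,30 top0:370,190,40,30 top0:267,166,20,15
```

```text
(no output)
```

View pics/c3.png

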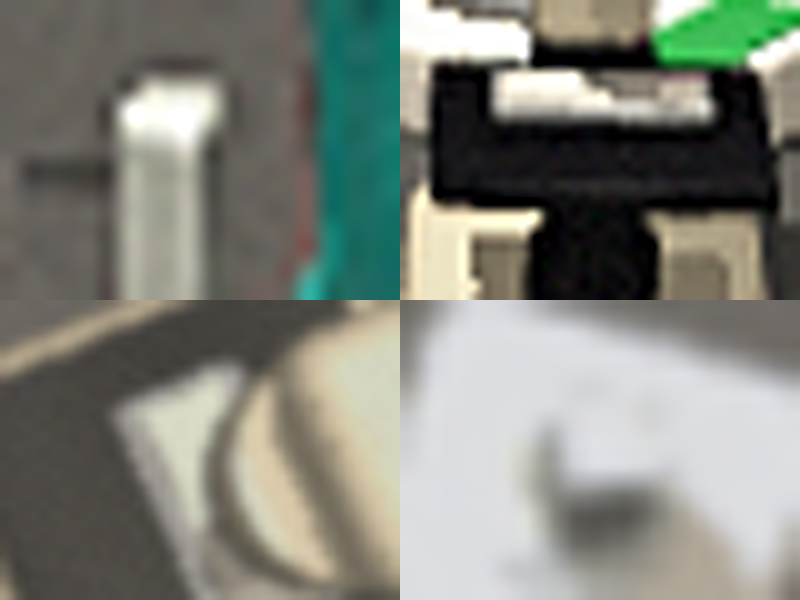

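Handle faces sit at a yaw of about 15° (mod 90). The plate centre is about (0.616,0.040) and the rod axis about (0.615,0.041), both with heights that fit. Moving now.

```bash
cat > go.py <<'E'
import sys,numpy as np
from rig import manip
from scipy.spatial.transform import Rotation as Ro
def go(x,y,z,az=None,R=None,p=None):
    s=manip.get_state()
    if R is None:
        q=s["ee_rot"];R=Ro.from_quat([q[1],q[2],q[3],q[0]]).as_matrix()
    if p is None:p=s["position"]
    d=R.T@(np.array([x,y,z])-p)/.8
    a0=np.degrees(np.arctan2(R[1,0],R[0,0]))
    tw=0 if az is None else -((az-a0+180)%360-180)/120
    return np.round([*d,tw],4)
if __name__=="__main__":
    s=manip.get_state();print("t",s["clock"],"p",s["position"].round(4),"F",s["contact_force"].round(2),"w",round(s["width"],4),"gf",round(s["gripper_force"],1))
    for a in sys.argv[1:]:
        print(a,go(*map(float,a.split(','))).tolist())
E
python3 go.py .33,0,.28,105
```

```text
t 0.1 p [ 0.1904 -0.5421  0.2385] F [0.02 0.18 0.4 ] w 0.0851 gf 0.0
.33,0,.28,105 [0.3892, -0.5816, -0.0508, -0.7137]
```

Call:
move_arm --deltas '[[[0.389, -0.582, -0.051, -0.714, -1], [0.389, -0.582, -0.051, -0.714, -1], [0.389, -0.582, -0.051, -0.714, -1], [0.389, -0.582, -0.051, -0.714, -1], [0.389, -0.582, -0.051, -0.714, -1], [0.389, -0.582, -0.051, -0.714, -1], [0.389, -0.582, -0.051, -0.714, -1], [0.389, -0.582, -0.051, -0.714, -1], [0.389, -0.582, -0.051, -0.714, -1], [0.389, -0.582, -0.051, -0.714, -1], [0.389, -0.582, -0.051, -0.714, -1], [0.389, -0.582, -0.051, -0.714, -1]]]'

```text
clock: 1.3
position: [0.3299, 0.0047, 0.2804]
ee_rot: [-0.0, 0.605, 0.796, 0.001]
contact_force: [-0.6, -0.5, 0.5]
width: 0.0852
gripper_force: 0.0
```

```bash
python3 go.py .615,.041,.25,105
```

```text
t 1.3 p [0.3299 0.0047 0.2804] F [-0.63 -0.49  0.54] w 0.0852 gf 0.0
.615,.041,.25,105 [-0.0516, 0.3555, 0.0385, 0.0041]
```

Call:
move_arm --deltas '[[[-0.052, 0.356, 0.038, 0.004, -1], [-0.052, 0.356, 0.038, 0.004, -1], [-0.052, 0.356, 0.038, 0.004, -1], [-0.052, 0.356, 0.038, 0.004, -1], [-0.052, 0.356, 0.038, 0.004, -1], [-0.052, 0.356, 0.038, 0.004, -1], [-0.052, 0.356, 0.038, 0.004, -1], [-0.052, 0.356, 0.038, 0.004, -1], [-0.052, 0.356, 0.038, 0.004, -1]]]'

```text
clock: 2.2
position: [0.6145, 0.0335, 0.2495]
ee_rot: [-0.001, 0.612, 0.791, -0.001]
contact_force: [0.5, 0.2, 0.0]
width: 0.0852
gripper_force: 0.0
```

```bash
python3 go.py .615,.041,.134,105; python3 - <<'E'
from rig import manip;import cv2
for n in("side","top"): cv2.imwrite(f"pics/{n}1.png",manip.get_image(n)[:,:,::-1])
E
python3 crop.py c4 side1:190,100,80,60 top1:237,145,80,60
```

```text
t 2.2 p [0.6145 0.0335 0.2495] F [0.48 0.19 0.04] w 0.0852 gf 0.0
.615,.041,.134,105 [0.0088, 0.0032, 0.1444, -0.0037]
```

View pics/c4.png

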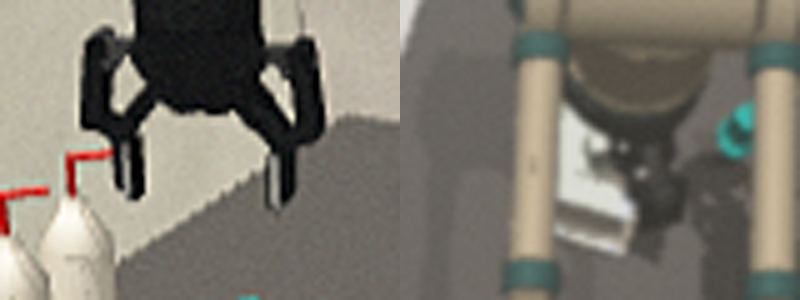

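The gripper hangs over the stand with the rod between the open fingers' columns, and the way down is clear. Rechecking pose, then descending.

```bash
python3 go.py .6148,.041,.134,105
```

```text
t 2.3 p [0.6145 0.0335 0.2504] F [-0.94  0.33  0.35] w 0.0856 gf 0.0
.6148,.041,.134,105 [0.009, 0.0026, 0.1454, -0.0038]
```

Call:
move_arm --deltas '[[[0.009, 0.003, 0.04, -0.004, -1], [0.009, 0.003, 0.09, -0.004, -1], [0.009, 0.003, 0.13, -0.004, -1], [0.009, 0.003, 0.145, -0.004, -1], [0.009, 0.003, 0.145, -0.004, -1]]]'

```text
clock: 2.8
position: [0.6147, 0.0411, 0.1328]
ee_rot: [-0.001, 0.609, 0.793, -0.001]
contact_force: [0.2, 0.3, -0.1]
width: 0.0855
gripper_force: 0.0
```

Call:
move_arm --deltas '[[[0, 0, 0, 0, 0.3], [0, 0, 0, 0, 0.5], [0, 0, 0, 0, 0.7], [0, 0, 0, 0, 1], [0, 0, 0, 0, 1], [0, 0, 0, 0, 1], [0, 0, 0, 0, 1]]]' --squeeze 25

```text
clock: 3.5
position: [0.6166, 0.0411, 0.1344]
ee_rot: [0.001, 0.608, 0.794, 0.0]
contact_force: [-0.3, -0.2, 4.5]
width: 0.0145
gripper_force: 30.7
```

```bash
python3 go.py .6148,.041,.134,105; python3 -c "
from rig import manip;s=manip.get_state();print(s['ee_rot'],s['moment'],s['qpos'])"
```

```text
t 3.5 p [0.6166 0.0411 0.1344] F [-0.3  -0.24  4.51] w 0.0145 gf 30.7
.6148,.041,.134,105 [0.0005, -0.0022, 0.0005, 0.0003]
[5.09852615e-04 6.08491311e-01 7.93560336e-01 2.40936610e-04] [-0.1140596   0.1149035   0.03527898] [-4.58700515e-02  4.10878361e-01  1.56983580e+00 -2.04302225e-04
  1.15976633e+00 -3.08268534e-01]
```

Rod gripped (width 14.5 mm, about 12 mm above the handle's middle). Next I lift it until the ball sits just inside the stand hole, then arc the hand to swivel the rod in the grip by about 38°.

Call:
move_arm --deltas '[[[0, 0, -0.01, 0, 1], [0, 0, -0.03, 0, 1], [0, 0, -0.05, 0, 1], [0, 0, -0.07, 0, 1], [0, 0, -0.082, 0, 1], [0, 0, -0.082, 0, 1]]]' --squeeze 20

```text
clock: 4.1
position: [0.6171, 0.0412, 0.2008]
ee_rot: [0.001, 0.609, 0.794, 0.001]
contact_force: [-0.1, -0.3, -1.1]
width: 0.0148
gripper_force: 30.1
```

```bash
python3 - <<'E'
import numpy as np
for a in range(4,45,4):
    t=np.radians(a); print(a,round(.124*np.sin(t)/.8,4),round((.124*(1-np.cos(t))-.004*a/40)/.8,4))
E
python3 go.py
```

```text
4 0.0108 -0.0001
8 0.0216 0.0005
12 0.0322 0.0019
16 0.0427 0.004
20 0.053 0.0068
24 0.063 0.0104
28 0.0728 0.0146
32 0.0821 0.0196
36 0.0911 0.0251
40 0.0996 0.0313
44 0.1077 0.038
t 4.1 p [0.6171 0.0412 0.2008] F [-0.14 -0.27 -1.07] w 0.0148 gf 30.1
```

Call:
move_arm --deltas '[[[0.011, 0, 0, 0, 1], [0.022, 0, 0.0005, 0, 1], [0.032, 0, 0.002, 0, 1], [0.043, 0, 0.004, 0, 1]]]' --squeeze 20

```text
clock: 4.5
position: [0.6071, 0.0748, 0.1957]
ee_rot: [0.0, 0.608, 0.794, -0.0]
contact_force: [0.8, -1.5, 0.1]
width: 0.0148
gripper_force: 30.5
```

```bash
python3 go.py
```

```text
t 4.5 p [0.6071 0.0748 0.1957] F [ 0.84 -1.46  0.05] w 0.0148 gf 30.5
```

Side force is about 1.7 N, as expected for swivelling. Continuing to about 41°.

Call:
move_arm --deltas '[[[0.01, 0, 0.003, 0, 1], [0.02, 0, 0.006, 0, 1], [0.03, 0, 0.0105, 0, 1], [0.04, 0, 0.0155, 0, 1], [0.049, 0, 0.021, 0, 1], [0.058, 0, 0.027, 0, 1], [0.058, 0, 0.027, 0, 1]]]'

```text
clock: 5.2
position: [0.5945, 0.1205, 0.1736]
ee_rot: [-0.001, 0.608, 0.794, -0.0]
contact_force: [0.6, -0.8, 0.6]
width: 0.0146
gripper_force: 30.6
```

```bash
python3 go.py; python3 - <<'E'
from rig import manip;import cv2
for n in("side","top"): cv2.imwrite(f"pics/{n}2.png",manip.get_image(n)[:,:,::-1])
E
python3 crop.py c5 side2:170,130,80,60 top2:220,145,80,60
```

```text
t 5.2 p [0.5945 0.1205 0.1736] F [ 0.55 -0.81  0.62] w 0.0146 gf 30.6
```

View pics/c5.png

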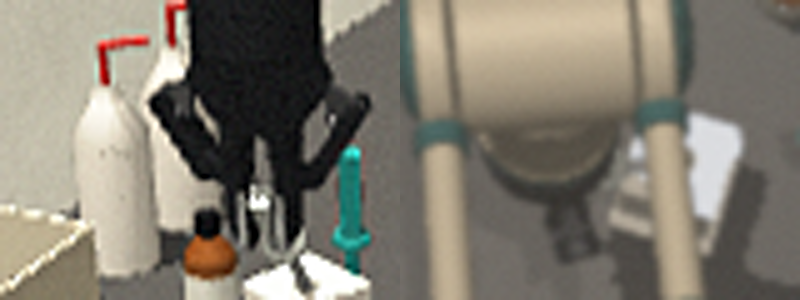

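The picture shows the rod leaning in the grip with its tip still in the hole (side about (230,181)). Geometry gives roughly 41–42°. Withdrawing along the rod and going to a spot out in front of the pot.

Call:
move_arm --deltas '[[[0.005, 0, -0.006, 0, 1], [0.015, 0, -0.018, 0, 1], [0.025, 0, -0.03, 0, 1], [0.033, 0, -0.045, 0, 1], [0.033, 0, -0.06, 0, 1], [0.033, 0, -0.06, 0, 1]]]' --squeeze 40

```text
clock: 5.9
position: [0.5897, 0.1452, 0.2253]
ee_rot: [0.002, 0.608, 0.794, 0.002]
contact_force: [-0.4, -0.8, -0.8]
width: 0.0146
gripper_force: 41.0
```

```bash
python3 go.py .6493,.4249,.2061,76.2
```

```text
t 5.9 p [0.5897 0.1452 0.2253] F [-0.35 -0.78 -0.78] w 0.0146 gf 41.0
.6493,.4249,.2061,76.2 [0.3182, 0.1628, 0.0246, 0.2406]
```

Call:
move_arm --deltas '[[[0.015, 0.01, 0, 0.02, 1], [0.05, 0.025, 0, 0.04, 1], [0.09, 0.045, 0, 0.07, 1], [0.13, 0.065, 0, 0.1, 1], [0.17, 0.085, 0, 0.13, 1], [0.21, 0.105, 0.01, 0.16, 1], [0.25, 0.125, 0.02, 0.19, 1], [0.28, 0.145, 0.0246, 0.22, 1], [0.305, 0.157, 0.0246, 0.2406, 1], [0.318, 0.163, 0.0246, 0.2406, 1], [0.318, 0.163, 0.0246, 0.2406, 1], [0.318, 0.163, 0.0246, 0.2406, 1]]]'

```text
clock: 7.1
position: [0.6483, 0.4232, 0.2027]
ee_rot: [0.0, 0.787, 0.617, -0.001]
contact_force: [0.8, 0.1, -1.1]
width: 0.0144
gripper_force: 41.0
```

```bash
python3 go.py .6493,.4249,.1961,76.2; cat > shot.py <<'E'
import sys,cv2
from rig import manip
for n in("side","top"): cv2.imwrite(f"pics/{n}{sys.argv[1]}.png",manip.get_image(n)[:,:,::-1])
E
python3 shot.py 3; python3 - <<'E'
from cam import *
from rig import manip
from scipy.spatial.transform import Rotation as Ro
s=manip.get_state();q=s["ee_rot"];R=Ro.from_quat([q[1],q[2],q[3],q[0]]).as_matrix();G=s["position"]-.011*R[:,2]
for a in(35,38,41,44,47):
    d=np.sin(np.radians(a))*R[:,0]-np.cos(np.radians(a))*R[:,2]
    print(a,"ball",proj("side",G-.124*d).round(1),proj("top",G-.124*d).round(1),"collar",proj("side",G-.053*d).round(1))
E
python3 crop.py c6 side3:140,190,80,60 top3:155,150,60,45
```

```text
t 7.1 p [0.6483 0.4232 0.2027] F [ 0.79  0.14 -1.09] w 0.0144 gf 41.0
.6493,.4249,.1961,76.2 [0.0024, 0.0008, 0.0083, -0.0001]
35 ball [165.3 230.1] [174.  172.4] collar [148.9 218.1]
38 ball [166.7 228. ] [175.4 172.6] collar [149.5 217.2]
41 ball [168.1 225.9] [176.8 172.7] collar [150.1 216.2]
44 ball [169.4 223.7] [178.1 172.8] collar [150.7 215.3]
47 ball [170.5 221.5] [179.3 172.8] collar [151.3 214.3]
```

View pics/c6.png

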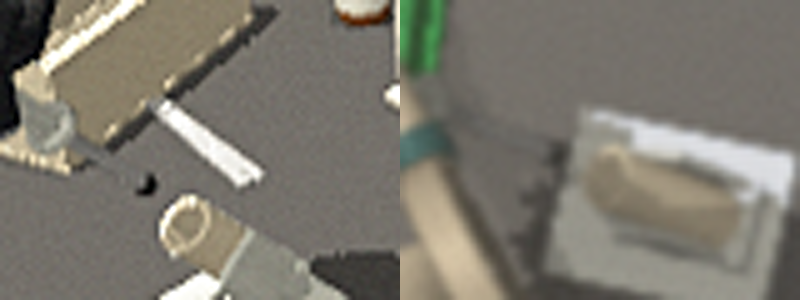

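The ball tip appears dark at side (169.0,226.4) and top (177.8,172.1), with the mouth at side (176.7,234.2). I'll triangulate the ball and mouth in the same way and work in relative terms.

```bash
python3 - <<'E'
from cam import *
from rig import manip
np.set_printoptions(precision=4,suppress=True)
d=np.array([.1468,.5979,.788]);u=np.array([.2385,.971,0]);n=np.array([.971,-.2385,0]);v=np.cross(n,d)
B=tri((169.0,226.4),(177.8,172.1));M=tri((176.7,234.2),(186.0,176.2));M2=np.array([.624,.322,.082])
p=manip.get_state()["position"];print("p",p,"ball",B,"mouth",M,"L",np.linalg.norm(p+[0,0,.011]-B))
C=p+[0,0,.011]-.124*(np.sin(np.radians(41))*u+[0,0,np.cos(np.radians(41))]);print("pred ball",C)
for nm,b,m in(("B-M",B,M),("B-M2",B,M2),("C-M2",C,M2),("C-M",C,M)):
    r=b-m;print(nm,"axial",r@d,"n",r@n,"v",r@v)
print(v,proj("side",M2),proj("top",M2))
E
```

```text
p [0.6484 0.4227 0.2032] ball [0.6304 0.3406 0.1168] mouth [0.6244 0.3209 0.0806] L 0.128672418950126
pred ball [0.629  0.3437 0.1206]
B-M axial 0.04117071798075299 n 0.0011717178447364575 v 0.006135465351740658
B-M2 axial 0.03949524617465007 n 0.00181487095543512 v 0.006041780161067977
C-M2 axial 0.04417184733288713 n -0.0003349789891230486 v 0.00621342691806213
C-M axial 0.045847319138990046 n -0.0009781320998217113 v 0.006307112108734809
[-0.1879 -0.7651  0.6156] [176.3491 234.0186] [185.6699 176.3706]
```

Call:
move_arm --deltas '[[[0.003, -0.001, 0.002, 0, 1], [0.006, -0.001, 0.005, 0, 1], [-0.002, -0.001, 0.0145, 0, 1], [-0.0095, -0.001, 0.024, 0, 1], [-0.017, -0.001, 0.034, 0, 1], [-0.025, -0.001, 0.044, 0, 1], [-0.029, -0.001, 0.049, 0, 1], [-0.0325, -0.001, 0.054, 0, 1], [-0.0365, -0.001, 0.059, 0, 1], [-0.0405, -0.001, 0.064, 0, 1], [-0.0405, -0.001, 0.064, 0, 1]]]' --squeeze 40

```text
clock: 8.3
position: [0.6395, 0.3924, 0.151]
ee_rot: [0.0, 0.787, 0.617, -0.001]
contact_force: [-0.4, 0.8, -0.6]
width: 0.0147
gripper_force: 41.0
```

```bash
python3 go.py; python3 shot.py 4;python3 crop.py c7 side4:140,190,80,60 top4:155,150,60,45
```

```text
t 8.3 p [0.6395 0.3924 0.151 ] F [-0.43  0.83 -0.63] w 0.0147 gf 41.0
```

View pics/c7.png

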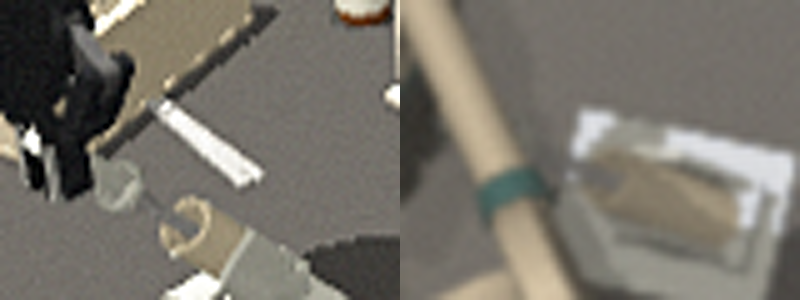

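The tip is inside the bore with the shank centred at the mouth (side (173,230)). Advancing along the axis and then feeling for the pad.

Call:
move_arm --deltas '[[[-0.003, 0, 0.004, 0, 1], [-0.006, 0, 0.008, 0, 1], [-0.009, 0, 0.0115, 0, 1], [-0.0115, 0, 0.0148, 0, 1], [-0.0115, 0, 0.0148, 0, 1]]]' --squeeze 60

```text
clock: 8.9
position: [0.6373, 0.3834, 0.1391]
ee_rot: [-0.0, 0.787, 0.617, -0.001]
contact_force: [-0.5, 0.0, -1.2]
width: 0.0144
gripper_force: 61.1
```

```bash
cat > f.py <<'E'
from rig import manip;import numpy as np
s=manip.get_state();F=s["contact_force"];d=np.array([.1468,.5979,.788]);v=np.array([-.1879,-.7651,.6156]);n=np.array([.971,-.2385,0])
print(s["clock"],s["position"].round(4),"ax",(F@d).round(2),"v",(F@v).round(2),"n",(F@n).round(2),"pos ax",(s["position"]@d).round(4),"M",s["moment"].round(2))
E
python3 f.py
```

```text
8.9 [0.6373 0.3834 0.1391] ax -0.98 v -0.67 n -0.5 pos ax 0.4324 M [ 0.02 -0.02 -0.03]
```

Call:
move_arm --deltas '[[[-0.0015, 0, 0.002, 0, 1], [-0.0025, 0, 0.003, 0, 1], [-0.0025, 0, 0.003, 0, 1]]]'

```text
clock: 9.2
position: [0.6371, 0.3819, 0.1372]
ee_rot: [0.0, 0.787, 0.617, -0.0]
contact_force: [-0.8, -0.3, -0.7]
width: 0.0142
gripper_force: 61.1
```

```bash
python3 f.py
```

```text
9.2 [0.6371 0.3819 0.1372] ax -0.84 v -0.05 n -0.68 pos ax 0.43 M [0.02 0.01 0.04]
```

Call:
move_arm --deltas '[[[-0.0015, 0, 0.002, 0, 1], [-0.0025, 0, 0.003, 0, 1], [-0.0025, 0, 0.003, 0, 1]]]'

```text
clock: 9.5
position: [0.6365, 0.38, 0.1348]
ee_rot: [0.0, 0.787, 0.617, -0.0]
contact_force: [-0.5, 0.4, -0.0]
width: 0.0141
gripper_force: 61.1
```

```bash
python3 f.py
```

```text
9.5 [0.6365 0.38   0.1348] ax 0.18 v -0.25 n -0.61 pos ax 0.4268 M [-0.01  0.03  0.02]
```

Call:
move_arm --deltas '[[[-0.0015, 0, 0.002, 0, 1], [-0.0025, 0, 0.003, 0, 1], [-0.0025, 0, 0.003, 0, 1]]]'

```text
clock: 9.8
position: [0.6364, 0.3784, 0.1327]
ee_rot: [-0.0, 0.787, 0.617, 0.0]
contact_force: [0.3, 0.9, -0.2]
width: 0.014
gripper_force: 61.3
```

```bash
python3 f.py
```

```text
9.8 [0.6364 0.3784 0.1327] ax 0.47 v -0.87 n 0.03 pos ax 0.4243 M [ 0.15 -0.06  0.03]
```

Call:
move_arm --deltas '[[[-0.0008, 0, 0.001, 0, 1], [-0.0016, 0, 0.002, 0, 1], [-0.0016, 0, 0.002, 0, 1]]]'

```text
clock: 10.1
position: [0.6361, 0.3772, 0.1312]
ee_rot: [-0.0, 0.787, 0.617, 0.001]
contact_force: [0.8, 2.1, 1.6]
width: 0.0146
gripper_force: 61.4
```

```bash
cat > fa.py <<'E'
from rig import manip;import numpy as np
d=np.array([.1468,.5979,.788]);v=np.array([-.1879,-.7651,.6156]);A=[]
for i in range(4):
    manip.get_image("side");s=manip.get_state();A.append(s["contact_force"])
F=np.mean(A,0);print(s["clock"],s["position"].round(4),"F",F.round(2),"ax",(F@d).round(2),"v",(F@v).round(2),"posax",(s["position"]@d).round(4),"sd",np.std(A,0).round(2))
E
python3 fa.py
```

```text
10.3 [0.6361 0.3772 0.1312] F [0.67 1.42 1.33] ax 2.0 v -0.39 posax 0.4223 sd [0.56 0.64 0.17]
```

Call:
move_arm --deltas '[[[-0.0008, 0, 0.001, 0, 1], [-0.0016, 0, 0.002, 0, 1], [-0.0016, 0, 0.002, 0, 1]]]'

```text
clock: 10.6
position: [0.6358, 0.3759, 0.1295]
ee_rot: [-0.0, 0.787, 0.617, 0.0]
contact_force: [0.3, 2.9, 2.3]
width: 0.0141
gripper_force: 61.6
```

```bash
python3 fa.py
```

```text
10.8 [0.6358 0.3759 0.1295] F [1.01 3.03 2.36] ax 3.82 v -1.05 posax 0.4201 sd [0.51 0.58 0.48]
```

The pad has been pressed to about 4.4 N (roughly 5 mm) and held. Next I withdraw until the ball sits just inside the mouth and use the mouth to lean the rod on to about 60° for the slide.

Call:
move_arm --deltas '[[[0.002, 0, -0.0025, 0, 1], [0.006, 0, -0.0075, 0, 1], [0.01, 0, -0.0125, 0, 1], [0.014, 0, -0.0175, 0, 1], [0.018, 0, -0.0225, 0, 1], [0.022, 0, -0.028, 0, 1], [0.0255, 0, -0.033, 0, 1], [0.0285, 0, -0.0365, 0, 1], [0.0285, 0, -0.0365, 0, 1]]]'

```text
clock: 11.7
position: [0.6413, 0.3983, 0.1591]
ee_rot: [0.0, 0.787, 0.617, 0.001]
contact_force: [-0.8, -1.0, -1.2]
width: 0.0141
gripper_force: 61.4
```

```bash
python3 f.py; python3 - <<'E'
import numpy as np
for a in np.arange(43,62,2.):
    t=np.radians(a);t0=np.radians(41);f=min(1,(a-41)/6)
    print(a,round((.124*(np.sin(t)-np.sin(t0))+.0032*f)/.8,4),round((-.124*(np.cos(t)-np.cos(t0))+.0038*f)/.8,4))
E
```

```text
11.7 [0.6413 0.3983 0.1591] ax -1.64 v 0.15 n -0.51 pos ax 0.4577 M [-0.02 -0.05 -0.01]
43.0 0.0054 0.0052
45.0 0.0106 0.0105
47.0 0.0157 0.016
49.0 0.0193 0.02
51.0 0.0228 0.0242
53.0 0.0261 0.0284
55.0 0.0293 0.0328
57.0 0.0323 0.0373
59.0 0.0352 0.0419
61.0 0.0379 0.0466
```

Call:
move_arm --deltas '[[[0.0055, 0, 0.005, 0, 1], [0.0105, 0, 0.0105, 0, 1], [0.0155, 0, 0.016, 0, 1], [0.0195, 0, 0.02, 0, 1], [0.023, 0, 0.024, 0, 1], [0.026, 0, 0.0285, 0, 1], [0.0295, 0, 0.033, 0, 1], [0.0325, 0, 0.0375, 0, 1], [0.035, 0, 0.042, 0, 1], [0.038, 0, 0.0465, 0, 1], [0.038, 0, 0.0465, 0, 1]]]' --squeeze 20

```text
clock: 12.8
position: [0.6482, 0.428, 0.1207]
ee_rot: [-0.0, 0.787, 0.617, 0.0]
contact_force: [-0.2, -0.8, 4.3]
width: 0.0141
gripper_force: 62.2
```

```bash
python3 f.py
```

```text
12.8 [0.6482 0.428  0.1207] ax 2.86 v 3.27 n 0.01 pos ax 0.4462 M [-0.67  0.13  0.05]
```

Call:
move_arm --deltas '[[[0.001, 0, -0.004, 0, 1], [0.006, 0, -0.01, 0, 1], [0.014, 0, -0.017, 0, 1], [0.023, 0, -0.025, 0, 1], [0.033, 0, -0.035, 0, 1], [0.043, 0, -0.047, 0, 1], [0.043, 0, -0.06, 0, 1], [0.043, 0, -0.07, 0, 1], [0.043, 0, -0.07, 0, 1]]]' --squeeze 60

```text
clock: 13.7
position: [0.6572, 0.4611, 0.1795]
ee_rot: [0.0, 0.787, 0.617, 0.002]
contact_force: [0.3, 0.6, -1.4]
width: 0.0142
gripper_force: 61.5
```

```bash
python3 f.py; python3 shot.py 5; cat > pred.py <<'E'
import sys
from cam import *
from rig import manip
from scipy.spatial.transform import Rotation as Ro
s=manip.get_state();q=s["ee_rot"];R=Ro.from_quat([q[1],q[2],q[3],q[0]]).as_matrix();G=s["position"]-.011*R[:,2]
for a in map(float,sys.argv[1:]):
    d=np.sin(np.radians(a))*R[:,0]-np.cos(np.radians(a))*R[:,2];b=G-.124*d
    print(a,"ball",b.round(4),proj("side",b).round(1),proj("top",b).round(1),"collar",proj("side",G-.047*d).round(1),proj("top",G-.047*d).round(1))
E
python3 pred.py 50 55 60 65;python3 crop.py c8 side5:130,180,80,60 top5:140,145,80,60
```

```text
13.7 [0.6572 0.4611 0.1795] ax -0.69 v -1.35 n 0.2 pos ax 0.5136 M [ 0.06 -0.03 -0.  ]
50.0 ball [0.6338 0.3683 0.1089] [161.1 234. ] [169.4 171.9] collar [138.4 228.4] [147.4 164.5]
55.0 ball [0.6322 0.3619 0.1175] [162.8 230.2] [171.  171.9] collar [139.  226.8] [147.9 164.4]
60.0 ball [0.6308 0.3562 0.1266] [164.1 226.3] [172.4 171.8] collar [139.6 225.2] [148.4 164.4]
65.0 ball [0.6296 0.3514 0.1362] [165.2 222.4] [173.4 171.6] collar [140.  223.7] [148.8 164.3]
```

View pics/c8.png

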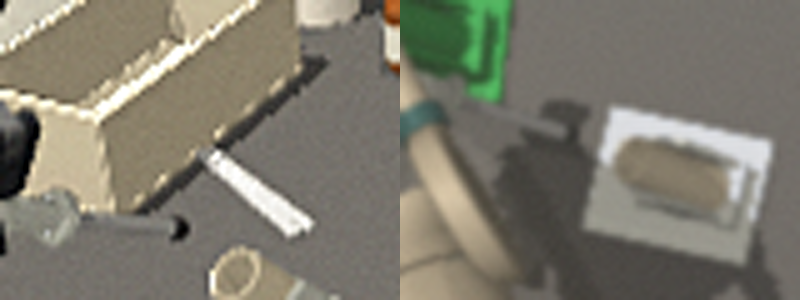

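The ball is at side (165.6,225.2) and top (173.6,170.6), so the lean is about 60°. Next, its offset from the TCP, and a refined slide centre and heading.

```bash
python3 - <<'E'
from cam import *
from rig import manip
from scipy.spatial.transform import Rotation as Ro
np.set_printoptions(precision=4,suppress=True)
s=manip.get_state();q=s["ee_rot"];R=Ro.from_quat([q[1],q[2],q[3],q[0]]).as_matrix()
B=tri((165.6,225.2),(173.6,170.6));print("B",B,"rel tool",R.T@(B-s["position"]))
C=tri((301.85,144.8),(392.0,210.5));print("slide c",C,onz("side",(301.85,144.8),.138),onz("top",(392,210.5),.138))
for az in(-66,-69,-72):
  a=np.radians(az);x=np.array([np.cos(a),np.sin(a),0]);y=np.array([-x[1],x[0],0])
  for c in(np.array([.4985,-.305,.138]),np.array([.4985,-.300,.138])):
    print(az,c[1],[proj("side",c+i*.013*x+j*.038*y).round(1).tolist() for i,j in((1,1),(-1,1),(-1,-1))],[proj("top",c+i*.013*x+j*.038*y).round(1).tolist() for i,j in((1,1),(-1,1),(-1,-1))],"stage",[proj("top",c+[0,0,-.014]-.065*x+j*.065*y).round(1).tolist() for j in(1,-1)])
E
```

```text
B [0.6326 0.3513 0.1268] rel tool [-0.1118  0.0029  0.0508]
slide c [ 0.501  -0.3077  0.135 ] [ 0.4973 -0.3011  0.138 ] [ 0.502  -0.3065  0.138 ]
-66 -0.305 [[291.8, 143.0], [292.1, 145.6], [312.2, 145.8]] [[389.7, 198.5], [382.1, 202.1], [393.4, 224.9]] stage [[361.7, 201.7], [380.8, 240.6]]
-66 -0.3 [[291.4, 143.5], [291.6, 146.0], [311.7, 146.2]] [[388.1, 198.5], [380.4, 202.1], [391.8, 224.9]] stage [[360.0, 201.8], [379.2, 240.7]]
-69 -0.305 [[292.0, 142.9], [291.9, 145.4], [312.0, 146.0]] [[390.4, 198.4], [382.5, 201.6], [392.7, 225.0]] stage [[362.2, 200.3], [379.3, 240.0]]
-69 -0.3 [[291.5, 143.3], [291.5, 145.8], [311.6, 146.4]] [[388.8, 198.5], [380.9, 201.6], [391.1, 225.0]] stage [[360.6, 200.3], [377.7, 240.1]]
-72 -0.305 [[292.2, 142.7], [291.8, 145.2], [311.8, 146.2]] [[391.1, 198.4], [383.1, 201.2], [392.0, 225.0]] stage [[362.8, 198.8], [377.9, 239.4]]
-72 -0.3 [[291.7, 143.1], [291.3, 145.6], [311.4, 146.6]] [[389.5, 198.4], [381.4, 201.2], [390.4, 225.0]] stage [[361.2, 198.9], [376.2, 239.4]]
```

Slide centre taken as about (0.4995,−0.3045,0.138), with the limb heading about −68.5°. Going up and over, then approaching from its open side.

```bash
python3 go.py .53,.18,.26,95 .4118,-.09,.25,111.5
```

```text
t 13.8 p [0.6565 0.4605 0.1776] F [-0.2  -0.45 -0.99] w 0.014 gf 61.5
.53,.18,.26,95 [-0.3783, -0.0696, -0.103, -0.1571]
.4118,-.09,.25,111.5 [-0.7413, -0.1323, -0.0905, -0.2946]
```

Call:
move_arm --deltas '[[[0, 0, -0.015, 0, 1], [0, 0, -0.045, 0, 1], [-0.02, -0.003, -0.075, -0.01, 1], [-0.05, -0.01, -0.095, -0.03, 1], [-0.09, -0.018, -0.103, -0.05, 1], [-0.14, -0.026, -0.103, -0.07, 1], [-0.19, -0.035, -0.103, -0.09, 1], [-0.24, -0.044, -0.103, -0.11, 1], [-0.29, -0.053, -0.103, -0.13, 1], [-0.34, -0.062, -0.103, -0.15, 1], [-0.378, -0.07, -0.103, -0.157, 1], [-0.378, -0.07, -0.103, -0.157, 1]]]' --squeeze 60

```text
clock: 15.0
position: [0.5277, 0.1771, 0.2608]
ee_rot: [0.0, 0.677, 0.736, -0.001]
contact_force: [0.5, 0.8, -0.2]
width: 0.0145
gripper_force: 61.5
```

```bash
python3 go.py .4118,-.09,.2068,111.5
```

```text
t 15.0 p [0.5277 0.1771 0.2608] F [ 0.49  0.8  -0.19] w 0.0145 gf 61.5
.4118,-.09,.2068,111.5 [-0.3204, -0.1723, 0.0683, -0.139]
```

Call:
move_arm --deltas '[[[-0.015, -0.01, 0.005, -0.015, 1], [-0.05, -0.03, 0.012, -0.03, 1], [-0.09, -0.05, 0.02, -0.05, 1], [-0.13, -0.07, 0.03, -0.07, 1], [-0.17, -0.09, 0.04, -0.09, 1], [-0.21, -0.112, 0.05, -0.11, 1], [-0.25, -0.134, 0.06, -0.13, 1], [-0.29, -0.155, 0.068, -0.139, 1], [-0.31, -0.167, 0.068, -0.139, 1], [-0.32, -0.172, 0.068, -0.139, 1], [-0.32, -0.172, 0.068, -0.139, 1]]]'

```text
clock: 16.1
position: [0.4156, -0.0871, 0.2059]
ee_rot: [0.001, 0.562, 0.827, 0.0]
contact_force: [0.4, 0.4, -1.0]
width: 0.0143
gripper_force: 61.5
```

```bash
python3 shot.py 6; python3 go.py .4558,-.2016,.2068,111.5; python3 pred.py 58 60 62; python3 - <<'E'
import cv2
for n in("side6","side0"):
  im=cv2.imread(f"pics/{n}.png")
  import numpy as np
  g=im.astype(int)
  print(n);print(g[130:152,284:324:1].sum(2)[:, :]//3 if n=="x" else "")
E
python3 crop.py c9 side6:250,110,80,60 top6:330,160,80,60
```

```text
t 16.2 p [ 0.4159 -0.086   0.2058] F [ 0.56 -0.69 -0.98] w 0.0141 gf 61.5
.4558,-.2016,.2068,111.5 [-0.1527, -0.007, -0.0013, 0.0015]
58.0 ball [ 0.4548 -0.1837  0.1511] [301.8 154.6] [352.8 226.4] collar [303.  151.1] [334.9 234.1]
60.0 ball [ 0.4556 -0.1857  0.1548] [301.9 153.4] [353.7 226. ] collar [303.1 150.6] [335.2 233.9]
62.0 ball [ 0.4564 -0.1877  0.1586] [301.9 152.1] [354.6 225.7] collar [303.1 150.1] [335.5 233.8]
side6

side0
```

View pics/c9.png

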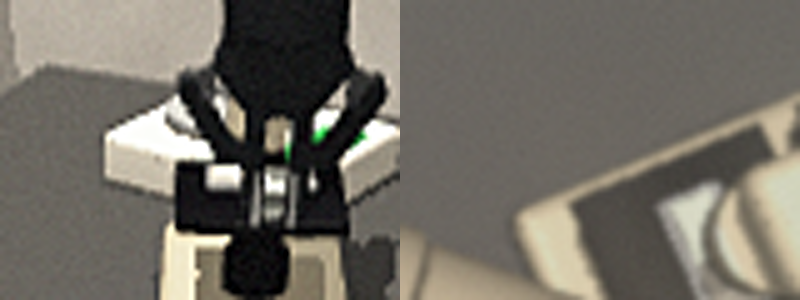

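c9: the gripper sits in front of the open side, with the rod foreshortened at side col about 304 and the slide's white showing at (295,146). I'm out of picture views, so I check numerically from here.

```bash
python3 - <<'E'
import cv2,numpy as np
np.set_printoptions(linewidth=250)
t=cv2.imread("pics/top6.png",0);s=cv2.imread("pics/side6.png",0);s0=cv2.imread("pics/side0.png",0)
print("top6 cols336-369 rows216-237");[print(r,t[r,336:370]) for r in range(216,238)]
print("side6 cols 288-318");[print(r,s[r,288:319]) for r in range(140,156)]
print("side0");[print(r,s0[r,286:318]) for r in range(140,150)]
from cam import *
from rig import manip
p=manip.get_state()["position"];print([proj("side",p+[0,0,h]).round(1).tolist() for h in(-.008,0,.02,.05,.08)])
E
```

```text
top6 cols336-369 rows216-237
216 [163 165 164 161 159 158 154 153 152 149 148 147 143 141 138 134 131 127 121 114 108 111 137 169 195 207 208 207 205 203 204 203 191 142]
217 [168 167 165 164 164 162 159 157 157 153 153 152 152 146 146 143 140 139 135 130 123 120 122 139 167 190 199 202 205 203 205 206 196 152]
218 [171 168 169 166 168 167 163 163 162 160 158 156 155 151 152 150 147 145 142 138 136 133 125 128 132 140 150 170 185 194 198 203 199 162]
219 [174 171 172 172 171 169 167 167 165 164 163 160 159 159 157 152 152 151 148 145 143 140 138 134 128 125 127 131 139 146 166 189 197 182]
220 [176 175 173 173 172 172 170 171 169 168 167 165 165 163 159 160 159 156 153 153 149 149 144 143 139 137 133 129 125 124 132 148 164 162]
221 [178 179 177 175 175 173 173 172 171 170 169 167 167 165 164 162 162 162 158 160 155 155 150 149 148 144 141 140 133 132 127 128 131 132]
222 [180 179 179 180 178 176 176 175 172 173 171 171 170 169 166 167 166 164 164 161 160 158 155 155 155 151 148 147 144 141 136 133 130 125]
223 [183 183 181 181 182 178 178 177 177 174 176 173 172 171 171 171 168 169 
[... 4783 characters left out ...]
   5   1   0]
145 [  9  10  16  13   1 145 226 231 230 226 240 240 238 240 244 232 238 123 126 127 132 125 186 181 184 193 144  12   0  14  13   2]
146 [ 23  21  21  14   3 145 215 196 194 199 200 199 193 224 235 235 246 212 206 208 206 179 161 163 198 209 219  79   3   6  15   0]
147 [ 16  19  18  18   6  84 137 127 127 127 122 123 120 144 144 142 145 149 180 172 178 163 144 151 156 154 171  69   7  13   9   0]
148 [18 19 21 17 14 20 39 27 35 29 35 37 42 35 33 32 29 29 63 52 67 69 62 75 60 54 58 22  0 18 23 13]
149 [19 19 23 15 19 10  4  7 12  3  8  2  0  1  6  8  2  0  0  0  0  0  0  0  9  4  0  9 18 17 22 15]
[[303.5, 154.2], [303.6, 151.9], [304.0, 146.1], [304.6, 137.1], [305.2, 127.9]]
```

Aligned numerically: the gripped rod shows at col 304.4 against 303.6 predicted, so the side camera reads about 0.8 px to the right. Corrected ring position: about (0.502,−0.305).

```bash
python3 go.py .4617,-.2027,.2068,111.5
```

```text
t 16.2 p [ 0.4159 -0.086   0.2058] F [ 0.56 -0.69 -0.98] w 0.0141 gf 61.5
.4617,-.2027,.2068,111.5 [-0.1567, -0.0007, -0.0013, 0.0015]
```

Call:
move_arm --deltas '[[[-0.01, 0, 0, 0, 1], [-0.03, 0, 0, 0, 1], [-0.055, 0, -0.001, 0, 1], [-0.08, 0, -0.001, 0, 1], [-0.105, 0, -0.001, 0, 1], [-0.125, 0, -0.001, 0, 1], [-0.14, 0, -0.001, 0.0015, 1], [-0.15, 0, -0.001, 0.0015, 1], [-0.154, 0, -0.001, 0.0015, 1], [-0.1565, 0, -0.001, 0.0015, 1], [-0.1565, 0, -0.001, 0.0015, 1]]]' --squeeze 120

```text
clock: 17.3
position: [0.4612, -0.2025, 0.2062]
ee_rot: [-0.0, 0.563, 0.827, 0.0]
contact_force: [-0.4, -0.4, -0.8]
width: 0.0135
gripper_force: 116.8
```

```bash
python3 shot.py 7; python3 go.py .4617,-.2027,.2068,111.5; python3 pred.py 58 60 62;python3 - <<'E'
import cv2,numpy as np
np.set_printoptions(linewidth=250)
s=cv2.imread("pics/side7.png",0);print("cols 288-316");[print(r,s[r,288:317]) for r in range(130,150)]
t=cv2.imread("pics/top7.png",0);print("top cols 378-402");[print(r,t[r,372:402]) for r in range(200,222)]
E
```

```text
t 17.4 p [ 0.4611 -0.2023  0.2063] F [ 0.35 -0.53 -1.18] w 0.0131 gf 116.8
.4617,-.2027,.2068,111.5 [-0.0007, 0.0005, -0.0007, 0.0003]
58.0 ball [ 0.4997 -0.3001  0.1515] [301.4 141.5] [391.2 210.8] collar [302.4 137.5] [374.5 217.9]
60.0 ball [ 0.5005 -0.3022  0.1552] [301.4 140.4] [392.2 210.4] collar [302.4 137. ] [374.9 217.7]
62.0 ball [ 0.5013 -0.3041  0.159 ] [301.5 139.2] [393.2 210. ] collar [302.4 136.6] [375.3 217.6]
cols 288-316
130 [220 220 214 216 221 224 224 159 158 165  24  16  22   4 225 185 132 133  18  25  18   6  84 121 131 149 154 184 181]
131 [218 215 215 215 218 220 228 172 168 192  15   7  78  59 171 166 141 162  41 100  10   0 241 255 240 243 154 100 118]
132 [215 218 219 214 218 222 229 147 167 190  10   1  96  69 240 233 232 155  66 131   7   0 255 255 254 255 254 254 228]
133 [218 224 217 222 219 223 232 137 170 190  15   2 109  41 255 253 253 254  81 126   4   0 255 255 254 254 255 255 255]
134 [228 230 224 220 226 229 239 143 171 157  11   0 141  54 175 161 165 192  59 123   5   0 255 255 254 255 253 254 254]
135 [167 165 195 199 214 233 242 149 174 138 
[... 3815 characters left out ...]
5 132 132 135 138 140 141 145 148 149 151 154 158 159 161 159 165 165]
217 [160 143 107  85  80  82  89  99 104 109 113 117 121 123 127 130 135 136 139 140 143 147 148 150 153 154 158 159 160 163]
218 [162 143 111  86  78  80  84  89  96  99 104 110 113 117 120 125 130 131 136 139 142 141 146 147 149 152 155 155 156 158]
219 [155 139 107  82  78  80  81  81  87  91  97 102 106 113 117 120 122 125 130 134 135 139 141 143 145 148 150 152 153 156]
220 [148 127  96  79  77  81  82  82  86  89  91  95  97 105 107 111 117 120 125 129 128 135 136 142 141 145 148 149 151 151]
221 [139 110  88  80  79  81  80  83  85  89  92  94  92  96 101 106 110 113 119 121 125 130 131 135 138 141 143 145 147 148]
```

Lateral alignment is within about 1 mm. Lowering and feeling for the slide.

Call:
move_arm --deltas '[[[-0.001, 0, 0.002, 0, 1], [-0.001, 0, 0.005, 0, 1], [-0.001, 0, 0.008, 0, 1], [-0.001, 0, 0.01, 0, 1], [-0.001, 0, 0.01, 0, 1]]]'

```text
clock: 17.9
position: [0.4614, -0.2034, 0.1978]
ee_rot: [-0.0, 0.563, 0.827, -0.0]
contact_force: [-0.7, 0.1, -0.9]
width: 0.0133
gripper_force: 116.8
```

Call:
move_arm --deltas '[[[0, 0, 0.0013, 0, 1], [0, 0, 0.0025, 0, 1], [0, 0, 0.0025, 0, 1]]]'

```text
clock: 18.2
position: [0.4616, -0.2036, 0.1961]
ee_rot: [-0.0, 0.563, 0.827, -0.0]
contact_force: [0.0, -0.7, -1.2]
width: 0.0131
gripper_force: 116.8
```

```bash
python3 fa.py
```

```text
18.4 [ 0.4617 -0.2036  0.1963] F [-0.18 -0.14 -0.95] ax -0.86 v -0.44 posax 0.1007 sd [0.36 0.68 0.33]
```

Call:
move_arm --deltas '[[[0, 0, 0.0015, 0, 1], [0, 0, 0.0015, 0, 1]]]'

```text
clock: 18.6
position: [0.4616, -0.2035, 0.1948]
ee_rot: [-0.0, 0.563, 0.827, -0.0]
contact_force: [0.5, 0.0, -1.1]
width: 0.0132
gripper_force: 116.8
```

```bash
sed -i 's/range(4)/range(3)/' fa.py; python3 fa.py
```

```text
18.75 [ 0.4616 -0.2036  0.195 ] F [-0.29  0.71 -0.66] ax -0.14 v -0.9 posax 0.0997 sd [0.36 0.42 0.45]
```

Call:
move_arm --deltas '[[[0, 0, 0.0015, 0, 1], [0, 0, 0.0015, 0, 1]]]'

```text
clock: 18.95
position: [0.4617, -0.2036, 0.1938]
ee_rot: [0.0, 0.563, 0.827, -0.0]
contact_force: [0.5, 0.2, 0.4]
width: 0.0137
gripper_force: 116.8
```

```bash
python3 fa.py
```

```text
19.1 [ 0.4617 -0.2036  0.1939] F [-0.29  0.4  -0.36] ax -0.09 v -0.47 posax 0.0988 sd [0.45 0.31 0.8 ]
```

Call:
move_arm --deltas '[[[0, 0, 0.0015, 0, 1], [0, 0, 0.0015, 0, 1]]]'

```text
clock: 19.3
position: [0.4617, -0.2036, 0.1926]
ee_rot: [0.0, 0.563, 0.827, 0.0]
contact_force: [1.0, 0.4, 0.7]
width: 0.0135
gripper_force: 116.9
```

```bash
python3 fa.py
```

```text
19.45 [ 0.4617 -0.2036  0.1927] F [-0.15  0.57  0.4 ] ax 0.63 v -0.16 posax 0.0979 sd [0.39 0.28 0.43]
```

Call:
move_arm --deltas '[[[0, 0, 0.002, 0, 1], [0, 0, 0.002, 0, 1]]]'

```text
clock: 19.65
position: [0.4617, -0.2035, 0.191]
ee_rot: [0.0, 0.563, 0.827, 0.0]
contact_force: [0.2, 0.8, 2.0]
width: 0.0135
gripper_force: 117.0
```

```bash
python3 fa.py; python3 -c "
import cv2
from rig import manip
cv2.imwrite('pics/side8.png',manip.get_image('side')[:,:,::-1])
s=cv2.imread('pics/side8.png',0)
for r in range(136,150): print(r,s[r,288:317])"
```

```text
19.8 [ 0.4617 -0.2035  0.1911] F [-0.23  1.01  2.47] ax 2.51 v 0.79 posax 0.0967 sd [0.85 0.34 0.29]
136 [103 112 141 141 153 162 174 134 180 143   5   1 139  52 251 233 146 145
  76  93   0  80 255 253 222 177 134 135 129]
137 [110 108 114  98 102 102 112 117 182 144  13  22 120  78 255 253 237 255
  82  87   6  43 243 183 128 132 139 141 140]
138 [254 254 254 254 243 251 117 118 187 148  13  30 123  53 166 166 171 190
  79  75   0  59 152 138 138 144 143 143 144]
139 [255 255 255 255 255 255 255  93 129  86  51  35 142  49  83  79  82  36
 109  60   5  74 155 147 144 150 148 143 143]
140 [255 255 255 255 255 255 255  48  38  16  46  36 149  54  82  77  84   7
 124  66   4  76 157 149 149 143 145 146 140]
141 [209 246 243 240 238 240 255  27   0  10  13  45 147  40  98  96 119  29
 130  43   4 120 166 158 155 155 159 151 160]
142 [ 52  80  74  65  57  56 136   0   0   0   0  59 141  70 157 159 171  27
 125  31   1  57  81  79  82  83  80 119 111]
143 [  0   0   0  62 162 150 156 158 166 169 165  72 139  58 135 130 130  12
 137  78  15   3   8   3  10   0   2  35  21]
144 [ 13  14   3 136 235 253 251 250 252 253 254 167 105   9  50  95 129  37
 115 120 170 172 176 176 124   9   2   5   0]
145 [ 26  14   0 148 244 254 253 254 254 254 255 253 254  70  85  79 140 118
 124 131 203 192 197 199 151   1   3   9  12]
146 [ 14  20   0 154 213 233 231 223 218 227 193 198 228 151 120 108 167 174
 136 133 161 156 220 230 182  17   4   0  12]
147 [ 21  18   9 117 161 151 153 127 171 189 147 151 173 166 111 110 154 183
 177 184 191 200 226 238 230  62  11  11  11]
148 [ 23  17   7  40  64  64  61  42  92  95  92  95  92  87  57  67  84  96
 110 110 122 131 130 138 159  51   5  21  21]
149 [20 19 17 10 12  1  6  7  8  0 11  1  5 10  9 16 15 16 12  7  8  9  9 11
 34 14 24 22 20]
```

The slide gave about 2.4 mm under 3.4 N, well off its stop, and was held about 0.3 s. Lifting off and backing out the way I came.

Call:
move_arm --deltas '[[[0, 0, -0.006, 0, 1], [0, 0, -0.014, 0, 1], [0.01, 0, -0.018, 0, 1], [0.03, 0, -0.018, 0, 1], [0.055, 0, -0.018, 0, 1], [0.085, 0, -0.018, 0, 1], [0.115, 0, -0.018, 0, 1], [0.145, 0, -0.02, 0, 1], [0.175, 0, -0.03, 0, 1], [0.2, 0, -0.05, 0, 1], [0.2, 0, -0.06, 0, 1]]]'

```text
clock: 20.95
position: [0.4007, -0.0516, 0.2396]
ee_rot: [-0.001, 0.561, 0.828, 0.0]
contact_force: [-0.2, -0.3, 0.1]
width: 0.0131
gripper_force: 116.9
```

Call:
move_arm --deltas '[[[0, 0, 0, 0, 0.8], [0, 0, 0, 0, 0.8]]]' --squeeze 40

```text
clock: 21.15
position: [0.4029, -0.0548, 0.2388]
ee_rot: [0.0, 0.563, 0.827, -0.0]
contact_force: [0.8, -0.0, -1.2]
width: 0.0135
gripper_force: 116.9
```

```bash
python3 go.py
```

```text
t 21.15 p [ 0.4029 -0.0548  0.2388] F [ 0.77 -0.04 -1.22] w 0.0135 gf 116.9
```

```bash
python3 go.py .5883,.1445,.20,105
```

```text
t 21.15 p [ 0.4029 -0.0548  0.2388] F [ 0.77 -0.04 -1.22] w 0.0135 gf 116.9
.5883,.1445,.20,105 [0.1468, 0.307, 0.0484, 0.0543]
```

Call:
move_arm --deltas '[[[0.005, 0.012, 0, 0.01, 1], [0.018, 0.038, 0, 0.02, 1], [0.036, 0.076, 0, 0.03, 1], [0.055, 0.115, 0, 0.04, 1], [0.075, 0.155, 0, 0.054, 1], [0.095, 0.2, 0, 0.054, 1], [0.115, 0.24, 0.01, 0.054, 1], [0.132, 0.275, 0.025, 0.054, 1], [0.142, 0.297, 0.04, 0.054, 1], [0.147, 0.307, 0.048, 0.054, 1], [0.147, 0.307, 0.048, 0.054, 1]]]'

```text
clock: 22.25
position: [0.5881, 0.1445, 0.1981]
ee_rot: [-0.001, 0.609, 0.794, -0.002]
contact_force: [-0.3, -0.2, -1.3]
width: 0.0131
gripper_force: 116.9
```

```bash
python3 shot.py 9; python3 go.py .5883,.1445,.1641,105; python3 pred.py 58 61 64; python3 - <<'E'
import cv2,numpy as np
from cam import *
s=cv2.imread("pics/side9.png",0);t=cv2.imread("pics/top9.png",0)
print("hole",proj("side",np.array([.616,.0405,.095])),proj("top",np.array([.616,.0405,.095])))
print("side c222-244");[print(r,s[r,216:246]) for r in range(160,192)]
print("top c262-290");[print(r,t[r,262:290]) for r in range(162,186)]
E
```

```text
t 22.35 p [0.5879 0.1437 0.2001] F [-0.07 -0.28  0.21] w 0.0136 gf 116.9
.5883,.1445,.1641,105 [0.0008, 0.0009, 0.045, -0.0001]
58.0 ball [0.615  0.0421 0.1455] [230.3 172.7] [275.6 174.5] collar [224. 170.] [254.8 178. ]
61.0 ball [0.6158 0.0389 0.1511] [230.5 170.7] [276.8 173.9] collar [224.1 169.2] [255.2 177.7]
64.0 ball [0.6166 0.036  0.1568] [230.6 168.7] [277.8 173.3] collar [224.2 168.4] [255.5 177.5]
hole [230.82148098 186.14433872] [275.50278609 177.05311252]
side c222-244
160 [ 17  23 118 114 121  44  11  18  26  20  25  16  26  22  16  16  30 102
 114 109 111  91 167 167 170 194 108 104 105 107]
161 [ 17  31  96 115 118  56  11  21  31  27  24  23  17  28  14  13  74 113
 110 112 109  81 124 115 116 140 103 110 102 114]
162 [ 10  15  45 117 114  59  17  26  26  19  21  20  16  14  11  21 107 109
 105 108 106  83  86  84  72  85 106 112 104 106]
163 [  0  29   5 107 114  33  11  24  25  21  19  33  56  27  47  97 112 109
 104 106 105  98  84  86  86  90 107 104 106 104]
164 [ 34 130 120 145 154  97  25   7  22  24  12  52 103  94 100 111 110 108
 106 105 111 107  92  83  
[... 5621 characters left out ...]
174 165 147 148 196 218 220 218 219 219 216 205 193 196 183 170
 165 166 168 185 205 178 126  82  73  71]
181 [175 179 176 166 150 143 178 214 220 220 218 217 209 187 175 175 172 177
 180 181 186 205 204 168 113  76  71  72]
182 [174 180 176 169 154 140 164 206 215 215 210 189 177 170 163 168 184 205
 213 215 216 217 194 152 100  76  74  73]
183 [172 179 177 168 158 141 157 191 188 180 176 172 168 177 180 187 206 216
 219 220 218 218 187 135  88  75  71  72]
184 [171 179 179 174 160 142 138 157 161 161 165 176 187 207 214 215 217 220
 219 219 221 217 177 119  78  75  76  73]
185 [168 176 180 173 162 144 120 117 126 137 154 185 203 215 220 220 221 220
 218 220 220 216 164 104  75  73  73  76]
```

Ball at side (230.9,171.2) and top (277.8,173.6), and hole at side (230.9,186.3). Both agree with the model to about 1–2 mm. Lowering the ball into the hole.

Call:
move_arm --deltas '[[[0, 0.001, 0.01, 0, 1], [0, 0.001, 0.025, 0, 1], [0, 0.001, 0.04, 0, 1], [0, 0.001, 0.052, 0, 1], [0, 0.001, 0.06, 0, 1], [0, 0.001, 0.06, 0, 1]]]'

```text
clock: 22.95
position: [0.5883, 0.1448, 0.1511]
ee_rot: [-0.001, 0.609, 0.793, -0.001]
contact_force: [-0.4, -0.1, -0.6]
width: 0.0134
gripper_force: 116.9
```

Call:
move_arm --deltas '[[[0, 0, 0.004, 0, 1], [0, 0, 0.008, 0, 1], [0, 0, 0.011, 0, 1], [0, 0, 0.011, 0, 1]]]'

```text
clock: 23.35
position: [0.589, 0.1449, 0.1435]
ee_rot: [-0.0, 0.609, 0.793, -0.0]
contact_force: [-0.7, -0.3, -0.7]
width: 0.0133
gripper_force: 116.9
```

```bash
python3 fa.py; python3 pred.py 61
```

```text
23.5 [0.5893 0.145  0.1439] F [-0.34  0.24 -0.68] ax -0.44 v -0.54 posax 0.2866 sd [0.44 0.04 0.13]
61.0 ball [0.6174 0.0402 0.0948] [230.5 186.1] [275.6 176.6] collar [224.3 185.6] [254.8 180.4]
```

```bash
python3 - <<'E'
import numpy as np
for a in range(61,-4,-4):
    t=np.radians(a); d=np.interp(a,[0,20,40,50,61],[8,8,5,3,1.5])/1e3
    print(a,round((.126*np.sin(t)-.1102-.0035)/.8,4),round(-(.126*np.cos(t)-.0611-d)/.8,4))
E
```

```text
61 -0.0044 0.0019
57 -0.01 -0.0068
53 -0.0163 -0.0152
49 -0.0233 -0.023
45 -0.0308 -0.03
41 -0.0388 -0.0365
37 -0.0473 -0.0426
33 -0.0563 -0.0482
29 -0.0658 -0.0531
25 -0.0756 -0.0573
21 -0.0857 -0.0609
17 -0.0961 -0.0642
13 -0.1067 -0.0671
9 -0.1175 -0.0692
5 -0.1284 -0.0705
1 -0.1394 -0.0711
-3 -0.1504 -0.0709
```

Call:
move_arm --deltas '[[[-0.0045, 0, 0.002, 0, 1], [-0.0045, 0, 0.002, 0, 1], [-0.007, 0, -0.002, 0, 1], [-0.01, 0, -0.0065, 0, 1], [-0.013, 0, -0.011, 0, 1], [-0.0165, 0, -0.015, 0, 1], [-0.0165, 0, -0.015, 0, 1]]]' --squeeze 20

```text
clock: 24.2
position: [0.5933, 0.1314, 0.1564]
ee_rot: [0.001, 0.609, 0.793, 0.0]
contact_force: [-0.1, 0.4, -1.4]
width: 0.0137
gripper_force: 116.8
```

```bash
python3 fa.py;python3 pred.py 53
```

```text
24.35 [0.5927 0.1317 0.1558] F [-0.64 -0.46 -0.57] ax -0.82 v 0.12 posax 0.2885 sd [0.5  0.21 0.51]
53.0 ball [0.6183 0.0361 0.0922] [230.9 186.2] [276.9 176.5] collar [225.2 182.3] [258.  179.2]
```

No contact force, so the ball probably rose out through the slack. Back to the entry pose, then pushing level until the wall is felt.

Call:
move_arm --deltas '[[[0.005, 0, 0.001, 0, 1], [0.011, 0, 0.005, 0, 1], [0.0165, 0, 0.012, 0, 1], [0.0165, 0, 0.016, 0, 1], [0.0165, 0, 0.016, 0, 1]]]'

```text
clock: 24.85
position: [0.5889, 0.1448, 0.1423]
ee_rot: [0.0, 0.608, 0.794, -0.001]
contact_force: [0.6, -0.8, -1.3]
width: 0.0136
gripper_force: 116.9
```

```bash
python3 fa.py;python3 pred.py 61; python3 shot.py 10; python3 - <<'E'
import cv2
s=cv2.imread("pics/side10.png",0)
for r in range(178,192): print(r,s[r,216:246])
E
```

```text
25.0 [0.5892 0.1449 0.1429] F [ 0.31 -0.59 -0.36] ax -0.6 v 0.17 posax 0.2857 sd [0.43 0.51 0.24]
61.0 ball [0.6172 0.0401 0.0938] [230.6 186.3] [275.6 176.7] collar [224.4 185.9] [254.8 180.5]
178 [ 13   9  57  98 118 123  19  18  20  29  18  21  22  19  21  11  15  80
 116 112  92 108 129 142 142 136  99  90 100 109]
179 [ 18  10  42  56 112 118  16  22  24  20  22  18  21  15  11   2  32 102
 115 107 103  95 104 111 110  94  75  93 104 108]
180 [ 16   0  16  35 109 114  30  22  15  24  10  20   4   0   0 151 142  93
  92  99 101 105 106  75  77  70 102 110 113 108]
181 [ 58  79 137 135 153 188  32  16  19  21  15   5  78 199 255 255 255 249
 142  90  91 100 109  87  79  69 111 114 107 105]
182 [100  62 252 152 152 149  63  74  21  18  20   1 175 236 255 255 255 255
 255 247 138  83  98  70  79  70 107 105 108 110]
183 [129 162 254 232 230 142  74 115  43  23  18   0 203 244 255 255 254 255
 255 255 255 249 148  49  58  63 107 108 113 110]
184 [132 250 247 242 248 247  58 126  55  15  22   0 159 188 255 255 255 255
 254 254 255 255 255 240 111  46  97  99 104 110]
185 [144 209 219 
[... 171 characters left out ...]
 78  76  24 206
 254 254 253 253 254 255 255 255 255 237 113 107]
187 [160  31   0   0 254 214  44 126  57  21  13   1 119 136  45  58  54 172
 255 254 253 253 254 255 255 254 240 204 112 103]
188 [164  45   1   0 252 253  44 146  75  17  11   0 187 143 111 166 255 255
 255 254 254 255 255 253 235 186 136 156 114 104]
189 [158  43   0   0 225 235  68 149  78  12   1 139 255 142 131 192 255 255
 255 255 255 254 232 185 143 152 153 164 118 102]
190 [158  38   0   3 217 221  73 149  89   3   0 255 255 128 175 184 255 255
 255 253 233 187 145 144 152 154 157 160 118 104]
191 [159  73   0 133 175 185  71 145 101  61  57 253 254 172 190 255 255 254
 234 187 140 145 150 153 157 154 157 162 118 104]
```

Call:
move_arm --deltas '[[[-0.003, 0, 0.001, 0, 1], [-0.005, 0, 0.0015, 0, 1], [-0.0065, 0, 0.0015, 0, 1], [-0.0065, 0, 0.0015, 0, 1]]]'

```text
clock: 25.5
position: [0.5899, 0.1432, 0.1427]
ee_rot: [-0.002, 0.609, 0.793, 0.003]
contact_force: [-2.7, 8.4, 3.7]
width: 0.0136
gripper_force: 117.4
```

```bash
python3 fa.py
```

```text
25.65 [0.5899 0.1432 0.1427] F [-2.27  8.63  3.96] ax 7.94 v -3.74 posax 0.2847 sd [0.53 0.31 0.18]
```

Call:
move_arm --deltas '[[[-0.001, 0, 0, 0, 1], [-0.0025, 0, 0, 0, 1], [-0.0025, 0, 0, 0, 1]]]'

```text
clock: 25.95
position: [0.5901, 0.1429, 0.1432]
ee_rot: [-0.003, 0.609, 0.793, 0.004]
contact_force: [-4.3, 12.3, 6.2]
width: 0.0134
gripper_force: 117.7
```

```bash
python3 fa.py
```

```text
26.1 [0.59   0.1429 0.1432] F [-3.66 11.9   6.49] ax 11.69 v -4.42 posax 0.2849 sd [0.61 0.55 0.31]
```

The push is purely axial at this grip (120 N), so I need a softer grip to swivel. Easing the push, then opening the grip target in tiny steps while watching its force.

Call:
move_arm --deltas '[[[0.004, 0, -0.001, 0, 1], [0.006, 0, -0.001, 0, 0.69], [0.006, 0, -0.001, 0, 0.69]]]' --squeeze 30

```text
clock: 26.4
position: [0.5896, 0.1435, 0.1427]
ee_rot: [-0.001, 0.609, 0.793, 0.001]
contact_force: [-1.2, 5.0, 1.3]
width: 0.014
gripper_force: 104.0
```

Call:
move_arm --deltas '[[[0, 0, 0, 0, 0.67]]]'

```text
clock: 26.5
position: [0.5897, 0.1434, 0.1427]
ee_rot: [-0.001, 0.609, 0.793, 0.001]
contact_force: [-1.2, 5.4, 2.1]
width: 0.0145
gripper_force: 54.0
```

```bash
python3 go.py
```

```text
t 26.5 p [0.5897 0.1434 0.1427] F [-1.16  5.36  2.1 ] w 0.0145 gf 54.0
```

Call:
move_arm --deltas '[[[0, 0, 0, 0, 0.67], [0, 0, 0, 0, 0.665]]]'

```text
clock: 26.7
position: [0.5897, 0.1434, 0.1427]
ee_rot: [-0.001, 0.609, 0.793, 0.001]
contact_force: [-1.5, 5.9, 2.8]
width: 0.0144
gripper_force: 41.4
```

```bash
python3 fa.py
```

```text
26.85 [0.5897 0.1434 0.1427] F [-1.55  5.7   1.38] ax 4.27 v -3.22 posax 0.2848 sd [0.73 0.09 0.3 ]
```

Call:
move_arm --deltas '[[[-0.003, 0, -0.0035, 0, 0.66], [-0.006, 0, -0.008, 0, 0.66], [-0.009, 0, -0.0125, 0, 0.66], [-0.0125, 0, -0.017, 0, 0.66], [-0.0125, 0, -0.017, 0, 0.66]]]'

```text
clock: 27.35
position: [0.5925, 0.1334, 0.1566]
ee_rot: [-0.0, 0.609, 0.793, 0.001]
contact_force: [-1.4, 6.0, 3.3]
width: 0.0146
gripper_force: 29.0
```

```bash
python3 fa.py;python3 pred.py 53; python3 shot.py 11; python3 - <<'E'
import cv2
s=cv2.imread("pics/side11.png",0)
for r in range(172,192): print(r,s[r,216:246])
E
```

```text
27.5 [0.5924 0.1335 0.1564] F [-1.33  5.28  2.26] ax 4.74 v -2.4 posax 0.2901 sd [0.26 0.28 0.19]
53.0 ball [0.618  0.038  0.0927] [230.7 186.3] [276.3 176.5] collar [224.9 182.4] [257.4 179.3]
172 [ 20  24  10  51 102 120 121  18  23  27  26  18  30  31  20  21  25  20
  72 114 111 108  90  86  87  90  89 107 107 105]
173 [ 21  12   5  12  87 110 122  14  21  26  24  25  16  20  25  25   5  51
 114 112 111 108 105  82  91  86  97 108 110 105]
174 [ 15   3  86  77 132 119 111  31  14  20  30  22  25  16   6   1  50 101
 111 107 106 108 107  87  88  89  96 110 112 107]
175 [ 48  32 107 138 149 148 157  24  15  16  23  19   1 104  95  98 103 111
 108 106 104 134 105  89  93  84  72 104 106 109]
176 [116  36 200 139 248 146 130  65  68  29  17  16   7 122 115 108 110 108
 104 105 109 150  90  86  87  92  58  92 109 105]
177 [131  47 255 240 254 244 148  55 121  48  19  20   6 122 111 107 106 110
 114 105 112 146 119 101 101  99 121 129  95 106]
178 [149  98 255 255 255 255 212  46 135  50  19  16   3  88 106 107 105 104
 106 106  90 104 128 139 141 134  97  90 102 112]
179 [162 109 182 
[... 933 characters left out ...]
 70  65  66 207
 254 254 253 253 254 255 255 255 255 235 112 107]
187 [145 123 121 230 255 255 255 224 235 233 255 255 254 175  31  30  32 171
 255 254 253 253 254 255 255 254 240 207 119 106]
188 [151 124 151 198 220 248 255 255 255 255 255 255 254 254 105 161 255 255
 255 254 254 255 255 253 233 187 143 152 118 102]
189 [149 134 101 204 190 204 230 247 255 255 255 252 253 255 125 190 242 255
 255 255 255 254 231 188 143 146 150 162 115 106]
190 [160 122  69 212 195 194 190 197 229 247 255 252 254 231 168 187 255 255
 255 236 234 190 141 144 154 160 162 158 114 102]
191 [123  60  68 215 163 162 194 198 194 202 229 237 254 190 195 190 249 241
 238 150 138 149 152 149 155 156 158 159 116 105]
```

```bash
python3 - <<'E'
import numpy as np
for a in range(49,-8,-4):
    t=np.radians(a); d=np.interp(a,[20,40,53],[6,3,0])/1e3
    print(a,round((.126*(np.sin(t)-.7986))/.8,4),round(-(.126*(np.cos(t)-.6018)-d)/.8,4))
E
```

```text
49 -0.0069 -0.0074
45 -0.0144 -0.0143
41 -0.0225 -0.0206
37 -0.031 -0.0267
33 -0.04 -0.0322
29 -0.0494 -0.0372
25 -0.0592 -0.0414
21 -0.0693 -0.0449
17 -0.0797 -0.0483
13 -0.0903 -0.0512
9 -0.1011 -0.0533
5 -0.1121 -0.0546
1 -0.123 -0.0552
-3 -0.134 -0.055
-7 -0.145 -0.054
```

Call:
move_arm --deltas '[[[-0.0035, 0, -0.0037, 0, 0.66], [-0.007, 0, -0.0075, 0, 0.66], [-0.0145, 0, -0.0143, 0, 0.66], [-0.0225, 0, -0.0205, 0, 0.66], [-0.031, 0, -0.0265, 0, 0.66], [-0.04, 0, -0.032, 0, 0.66], [-0.0495, 0, -0.037, 0, 0.66], [-0.0495, 0, -0.037, 0, 0.66]]]'

```text
clock: 28.4
position: [0.6032, 0.0933, 0.1862]
ee_rot: [0.001, 0.609, 0.793, -0.0]
contact_force: [-0.1, 1.8, 0.5]
width: 0.0148
gripper_force: 28.7
```

```bash
python3 fa.py;python3 pred.py 27 30
```

```text
28.55 [0.6027 0.0935 0.1853] F [ 0.33  0.64 -0.69] ax -0.11 v -0.98 posax 0.2904 sd [0.55 0.36 0.38]
27.0 ball [0.6173 0.0389 0.0859] [230.8 188.3] [275.9 177.1] collar [227.1 174.4] [265.5 176.3]
30.0 ball [0.6188 0.0334 0.089 ] [231.2 186.6] [277.7 176.5] collar [227.2 173.8] [266.2 176. ]
```

Call:
move_arm --deltas '[[[-0.01, 0, -0.004, 0, 0.66], [-0.02, 0, -0.0075, 0, 0.66], [-0.03, 0, -0.011, 0, 0.66], [-0.041, 0, -0.014, 0, 0.66], [-0.052, 0, -0.016, 0, 0.66], [-0.063, 0, -0.0175, 0, 0.66], [-0.073, 0, -0.018, 0, 0.66], [-0.08, 0, -0.018, 0, 0.66], [-0.08, 0, -0.018, 0, 0.66]]]'

```text
clock: 29.45
position: [0.6196, 0.0316, 0.2]
ee_rot: [0.001, 0.609, 0.793, -0.0]
contact_force: [0.0, 1.3, -1.1]
width: 0.0143
gripper_force: 28.2
```

```bash
python3 fa.py;python3 pred.py 0 5; python3 shot.py 12; python3 - <<'E'
import cv2
s=cv2.imread("pics/side12.png",0)
for r in range(150,192,1): print(r,s[r,218:244])
E
```

```text
29.6 [0.6192 0.0321 0.1999] F [ 0.31 -0.36 -0.92] ax -0.89 v -0.35 posax 0.2676 sd [0.35 0.42 0.38]
0.0 ball [0.6192 0.0319 0.0869] [231.4 187. ] [278.1 176.5] collar [230.5 166.1] [279.2 172. ]
5.0 ball [0.622  0.0215 0.0874] [232.2 185.3] [281.4 175.5] collar [230.8 165.5] [280.6 171.6]
150 [109  98 105 109 113  66   8 114 101  12 154 147 142 110  76 121  29  15
  12  59 113 107 107 107 103 106]
151 [101 102 106 106 112  64   1 117 102  10 152 142 178 107  77 115  31  23
  14  56 113 112 101 106 102 111]
152 [103 105 106 101 111  61  21 121 145   8 149 173 192 107  97 124  27  19
  18  58 114 108 105 103 110 104]
153 [103 104 105 108 107  83  14  80 158   6 183 184 184 136  75 149  29  21
   4  52 118 106 103 104 108 107]
154 [107 104 103 108 110  95   8  74 159   3 165 184 180 189  56 159  28  22
  15  56 114 102 108 105 105 104]
155 [108 105 104 103 113  86   6  73 156   8 180 183 175 201  60 154  31   7
   9  74 107 109 103 106 105 102]
156 [106 107 104 109 106 105  21  67 155   0 198 180 176 204  55 156  44  12
  19 105 110 106 107 105 108 107]
157 [104 105 109 105 106 107  90 
[... 3151 characters left out ...]

 124 121 125 129 253 236 203  91]
186 [129 253 253 254 252 250 247 248 246 251 221 174  98 118  64  80 234 249
 247 245 245 243 254 255 255 209]
187 [142 240 248 252 250 247 247 247 247 251 223 133   0  25  32 141 254 254
 253 253 254 254 254 244 212 188]
188 [145 198 207 236 248 250 248 247 247 249 249 246 246 248 248 248 252 249
 248 251 254 240 210 172 143 154]
189 [ 98 205 191 194 214 233 248 250 248 249 249 251 253 253 252 255 254 255
 255 247 208 172 140 141 150 158]
190 [ 70 211 188 198 193 195 215 232 248 250 248 248 247 254 254 255 255 253
 233 188 139 143 148 151 151 154]
191 [ 70 212 163 162 188 195 191 196 214 234 254 255 254 255 255 253 233 183
 136 141 147 149 153 151 153 157]
```

The rod is upright again (shank col about 230.6 from row 169 to 186, tip in the hole). Centring over the hole, then lowering.

```bash
python3 go.py .6163,.0405,.142,105
```

```text
t 29.7 p [0.6192 0.0326 0.2   ] F [ 0.41  0.98 -1.16] w 0.0143 gf 28.2
.6163,.0405,.142,105 [0.0106, -0.0009, 0.0724, 0.0004]
```

Call:
move_arm --deltas '[[[0.005, -0.001, 0, 0, 0.66], [0.0105, -0.001, 0, 0, 0.66], [0.0105, -0.001, 0.005, 0, 0.66], [0.0105, -0.001, 0.013, 0, 0.66], [0.0105, -0.001, 0.02, 0, 0.66], [0.0105, -0.001, 0.02, 0, 0.66]]]'

```text
clock: 30.3
position: [0.6153, 0.0411, 0.1825]
ee_rot: [-0.001, 0.609, 0.793, -0.001]
contact_force: [-0.3, -0.3, -1.5]
width: 0.0148
gripper_force: 28.1
```

```bash
python3 fa.py
```

```text
30.45 [0.6163 0.0409 0.1839] F [-0.15 -0.51 -0.6 ] ax -0.8 v 0.05 posax 0.2598 sd [0.51 0.37 0.57]
```

Call:
move_arm --deltas '[[[0, 0, 0.007, 0, 0.66], [0, 0, 0.016, 0, 0.66], [0, 0, 0.025, 0, 0.66], [0, 0, 0.034, 0, 0.66], [0, 0, 0.043, 0, 0.66], [0, 0, 0.05, 0, 0.66], [0, 0, 0.05, 0, 0.66]]]'

```text
clock: 31.15
position: [0.6156, 0.0408, 0.1429]
ee_rot: [-0.001, 0.609, 0.793, -0.001]
contact_force: [-0.8, -0.4, -0.7]
width: 0.0147
gripper_force: 28.1
```

```bash
python3 fa.py; python3 go.py; python3 shot.py 13; python3 - <<'E'
import cv2
s=cv2.imread("pics/side13.png",0)
for r in range(164,192,1): print(r,s[r,218:244])
E
```

```text
31.3 [0.6165 0.0408 0.1444] F [-0.15  0.13 -0.03] ax 0.03 v -0.09 posax 0.2286 sd [0.64 0.44 0.14]
t 31.3 p [0.6165 0.0408 0.1444] F [ 0.33 -0.07 -0.16] w 0.0149 gf 28.1
164 [104 100 103  96  77  24  24  22  12  14 156 155 150 162  26  17  23  19
  24  20  14   8   6  59 114 105]
165 [110 112 105 115 112  58  20  51  46  13 164 153 150 169  26   8  25  26
  13  29  83  61  74  89 114 108]
166 [108 107 107 106 120  63  10  88  89  10 156 146 146 135  62  64  13  21
  13  37 106  90  92  99  85 109]
167 [109 109 111 108 119  82  16  74 120  10 153 149 147 111  80 112  26  13
  19  24  97  90  87  98  73 103]
168 [ 74  69 112 112 116  87   9  72 129   4 154 146 144 108  83 119  34  20
   0  37  96  96  84  98  69 109]
169 [ 52  52  77  71 114  95  18  69 152   0 187 144 173 142  54 123  28  19
  18  37  96  91  95  95  70 113]
170 [ 56  54  49  47 110  60  10  74 159   0 169 172 180 190  66 127  30  23
  14  51  95  90  89  94  87 110]
171 [ 53  53  47  93 114 100   6  74 160   0 151 180 179 204  61 142  30  16
  13  59  89  86  85  95  93 108]
172 [ 52  42  94 110 113 121   4  72 155  
[... 1477 characters left out ...]

 135 131 163 148 186 143 141  98]
186 [131 252 254 254 252 250 250 250 252 254 208 106 100 107 118 151 125 132
 125 122 122 121 152 137 192 166]
187 [143 241 249 254 250 247 247 248 248 253 222 124  83  88 121 134 120 114
 253 249 249 252 253 209 173 170]
188 [147 193 206 235 247 251 249 247 247 250 251 245 248 249 249 248 249 244
 254 254 255 246 218 183 149 160]
189 [ 94 206 194 194 214 234 248 250 249 248 249 251 252 253 253 253 254 254
 255 242 212 176 142 142 153 164]
190 [ 68 207 190 196 191 194 214 234 249 250 250 248 247 248 249 251 254 247
 206 177 139 142 146 147 147 160]
191 [ 75 215 162 164 190 196 191 196 216 234 247 252 252 252 254 250 212 184
 144 148 146 151 150 151 158 156]
```

Call:
move_arm --deltas '[[[0, 0, 0.003, 0, 0.66], [0, 0, 0.006, 0, 0.66], [0, 0, 0.0075, 0, 0.66], [0, 0, 0.0075, 0, 0.66]]]'

```text
clock: 31.8
position: [0.6161, 0.0408, 0.1378]
ee_rot: [-0.0, 0.609, 0.793, -0.0]
contact_force: [0.5, 1.1, 0.1]
width: 0.0148
gripper_force: 28.1
```

```bash
python3 fa.py
```

```text
31.95 [0.6163 0.0408 0.1382] F [-0.23  0.37 -0.63] ax -0.3 v -0.63 posax 0.2237 sd [0.19 0.39 0.23]
```

Call:
move_arm --deltas '[[[0, 0, 0.001, 0, 0.66], [0, 0, 0.002, 0, 0.66], [0, 0, 0.002, 0, 0.66]]]'

```text
clock: 32.25
position: [0.6162, 0.0408, 0.1364]
ee_rot: [-0.0, 0.609, 0.793, -0.0]
contact_force: [0.1, 0.0, -0.6]
width: 0.0148
gripper_force: 28.1
```

```bash
python3 fa.py
```

```text
32.4 [0.6163 0.0408 0.1366] F [ 0.32  0.13 -0.53] ax -0.29 v -0.48 posax 0.2225 sd [0.16 0.28 0.39]
```

Call:
move_arm --deltas '[[[0, 0, 0.001, 0, 0.66], [0, 0, 0.002, 0, 0.66], [0, 0, 0.002, 0, 0.66]]]'

```text
clock: 32.7
position: [0.6162, 0.0408, 0.1348]
ee_rot: [-0.0, 0.609, 0.793, -0.0]
contact_force: [-0.4, 0.6, -1.0]
width: 0.0149
gripper_force: 28.1
```

```bash
python3 fa.py
```

```text
32.85 [0.6163 0.0408 0.1349] F [-0.28  0.16 -0.14] ax -0.06 v -0.15 posax 0.2212 sd [0.69 1.01 0.22]
```

Call:
move_arm --deltas '[[[0, 0, 0.001, 0, 0.66], [0, 0, 0.002, 0, 0.66], [0, 0, 0.002, 0, 0.66]]]'

```text
clock: 33.15
position: [0.6162, 0.0408, 0.1332]
ee_rot: [-0.0, 0.609, 0.793, -0.0]
contact_force: [-0.2, 0.5, -0.8]
width: 0.015
gripper_force: 28.1
```

```bash
python3 fa.py
```

```text
33.3 [0.6163 0.0408 0.1334] F [-0.11 -0.07 -0.12] ax -0.15 v -0.0 posax 0.2199 sd [0.57 0.26 0.22]
```

Call:
move_arm --deltas '[[[0, 0, 0.001, 0, 0.66], [0, 0, 0.002, 0, 0.66], [0, 0, 0.002, 0, 0.66]]]'

```text
clock: 33.6
position: [0.6162, 0.0408, 0.1316]
ee_rot: [-0.0, 0.609, 0.793, -0.0]
contact_force: [0.3, -1.1, -0.9]
width: 0.0149
gripper_force: 28.1
```

```bash
python3 fa.py; python3 shot.py 14; python3 - <<'E'
import cv2
s=cv2.imread("pics/side14.png",0);z=cv2.imread("pics/side0.png",0)
for r in range(180,192): print(r,s[r,222:240],z[r,222:240])
E
```

```text
33.75 [0.6163 0.0408 0.1317] F [ 0.16  0.51 -0.76] ax -0.27 v -0.89 posax 0.2187 sd [0.34 0.48 0.23]
180 [105 106 102 105 109  91 126 165 177 182 131 104  94 105 114 105 100  70] [101  98  99  93  95  88 140 157 160 166 112  83  90  93  99  97  97  69]
181 [106 105 108 108 105 102 114 180 177 180 146 106 116 103 102 101 110  90] [100  97  98  94  93  81 136 157 155 164 110 135 135  81  87  89  97  78]
182 [107 103 106 106 100 108 138 176 176 174 163  92 190 160 121  96 103  81] [ 94  91  88  83  65 182 224 156 160 160 122 145 255 239 131  79  91  71]
183 [ 97  94  97 111 127 134 148 173 177 175 170  75 162 200 187 162 122  67] [ 85  83  71 174 255 255 234 150 156 162 122  92 255 218 255 243 142  47]
184 [177 176 117 122 126 208 133 168 171 172 173  83 106 150 164 157 192 148] [178 172 254 254 255 254 201 149 151 156 123  94 181 152 241 215 171 118]
185 [253 252 248 249 251 222 172 181 190 171 142 229 240 108 133 137 166 152] [255 254 255 254 255 213 176 163 150 168 138 132 200 121 171 168 165 254]
186 [252 251 251 253 254 188 199 221 223 237 200 212 180 111 132 130 128 134] [254 254 253 252 255 175 184 235 248 254 217 198 145  91 254 253 251 255]
187 [250 249 247 248 253 218 153 194 188 199 172 137  98 115 122 116 254 135] [254 252 251 252 250 197 143 182 191 197 160 140 173 252 255 255 254 255]
188 [248 251 249 248 249 246 239 246 222 119 114 249 249 251 248 249 255 209] [253 255 253 252 251 253 249 220 222 222 250 249 253 255 254 255 255 248]
189 [215 233 247 251 249 250 250 251 250 240 241 254 254 254 255 244 215 182] [214 237 253 254 254 254 254 252 253 251 254 254 254 255 255 248 219 166]
190 [192 194 216 233 247 252 249 248 250 250 252 253 254 248 212 175 137 149] [180 185 218 239 253 254 254 253 253 253 254 255 255 248 218 171 125 131]
191 [187 200 192 198 213 233 247 251 251 252 254 248 210 186 141 145 151 147] [178 181 176 185 215 238 253 255 254 255 255 249 220 173 127 136 142 140]
```

The collar shows at rows 185–187, as at the start, with perhaps 1 mm left. One more nudge, then release.

Call:
move_arm --deltas '[[[0, 0, 0.001, 0, 0.66], [0, 0, 0.0016, 0, 0.66], [0, 0, 0.0016, 0, 0.66]]]'

```text
clock: 34.15
position: [0.6164, 0.0408, 0.1307]
ee_rot: [0.0, 0.609, 0.793, 0.0]
contact_force: [-0.6, 0.1, 0.6]
width: 0.0146
gripper_force: 28.4
```

```bash
python3 fa.py
```

```text
34.3 [0.6163 0.0408 0.1307] F [-0.3   0.14  1.  ] ax 0.83 v 0.57 posax 0.2178 sd [0.12 0.89 0.41]
```

Call:
move_arm --deltas '[[[0, 0, 0, 0, 0.62], [0, 0, 0, 0, 0.58], [0, 0, 0, 0, 0.5], [0, 0, 0, 0, 0.2], [0, 0, 0, 0, -0.3], [0, 0, 0, 0, -1], [0, 0, 0, 0, -1], [0, 0, 0, 0, -1], [0, 0, 0, 0, -1]]]'

```text
clock: 35.2
position: [0.6163, 0.0408, 0.1305]
ee_rot: [0.0, 0.609, 0.793, -0.0]
contact_force: [-0.4, -0.2, -0.3]
width: 0.0856
gripper_force: 0.0
```

```bash
python3 fa.py; python3 go.py; python3 shot.py 15; python3 - <<'E'
import cv2
s=cv2.imread("pics/side15.png",0);z=cv2.imread("pics/side0.png",0)
for r in range(164,190,2): print(r,s[r,222:240],z[r,222:240])
E
```

```text
35.35 [0.6163 0.0408 0.1305] F [ 0.04 -0.07  0.29] ax 0.19 v 0.22 posax 0.2177 sd [0.58 0.21 0.17]
t 35.35 p [0.6163 0.0408 0.1305] F [ 0.85 -0.32  0.5 ] w 0.0856 gf 0.0
164 [107 105 107 104 104 107 106 103 106 104 106 107 104 107 107 109  92  96] [ 96  97  98 101  99  97  99  95  93  96  95 100  98  96  99  96  78  84]
166 [107 102 104 104 105 110 102  93 108 107 109 103 105 101 105  76  92  92] [ 95  97 100  98  95  93  92 208 203 207 186  91  96 100 107  71  83  83]
168 [108 107 107 109 102 110 253 138 133 132 111 101 106 106 105  86  92  90] [ 98  97  94 101  97  86 218 232 243 255 146  89  92 100 103  78  86  78]
170 [113  70  65  68  69  67 185 175 140 154  84 100 106 101 110 100  91  89] [109  65  67  63  63  64 169 155 153 170  80  95 101  97 100  97  78  82]
172 [106 102 113 113 105  82 184 178 163 151  97 101 103 108 108 108  91  91] [106  97 101  96 100  95 169 161 155 179  87  94 101  93  97 101  79  82]
174 [107 103 108 105 106  95 180 173 169 187 103 102 108 106 107 107 105  86] [104  92  95  99 102  86 174 162 164 179  95  95  91  99  97  94  99  77]
176 [110 104 110 1
[... 345 characters left out ...]
2 112 102 107  74] [101  98  99  93  95  88 140 157 160 166 112  83  90  93  99  97  97  69]
182 [105 106 103 101  89 102 156 169 172 174 143 100 194 158 117 100  98  78] [ 94  91  88  83  65 182 224 156 160 160 122 145 255 239 131  79  91  71]
184 [110 102 116 112 206 173 188 162 166 168 155  83 109 169 166 149 189 151] [178 172 254 254 255 254 201 149 151 156 123  94 181 152 241 215 171 118]
186 [245 254 254 253 254 209 236 226 235 244 191 218 171 107 122 125 126 131] [254 254 253 252 255 175 184 235 248 254 217 198 145  91 254 253 251 255]
188 [248 252 249 248 249 247 216 190 202 141 183 211 240 254 254 254 255 208] [253 255 253 252 251 253 249 220 222 222 250 249 253 255 254 255 255 248]
```

Released, and the rod stands at the same columns and collar row as at the start. Lifting straight up, then verifying.

Call:
move_arm --deltas '[[[0, 0, -0.015, 0, -1], [0, 0, -0.04, 0, -1], [0, 0, -0.075, 0, -1], [0, 0, -0.12, 0, -1], [0, 0, -0.16, 0, -1], [0, 0, -0.18, 0, -1], [0, 0, -0.18, 0, -1]]]'

```text
clock: 36.15
position: [0.6179, 0.0408, 0.2787]
ee_rot: [0.003, 0.609, 0.793, 0.002]
contact_force: [-0.5, 1.0, 0.3]
width: 0.085
gripper_force: 0.0
```

```bash
python3 go.py; python3 shot.py 16; python3 - <<'E'
import cv2,numpy as np
s=cv2.imread("pics/side16.png",0);z=cv2.imread("pics/side0.png",0)
for r in range(162,191,2): print(r,s[r,222:240],z[r,222:240])
d=np.abs(cv2.GaussianBlur(s,(3,3),0).astype(int)-cv2.GaussianBlur(z,(3,3),0))>40
n,l,st,c=cv2.connectedComponentsWithStats(d.astype(np.uint8))
for q,w in zip(st[1:],c[1:]):
    if q[4]>6: print("diff",q,w.round())
E
```

```text
t 36.15 p [0.6179 0.0408 0.2787] F [-0.55  1.04  0.29] w 0.085 gf 0.0
162 [103 104 105 107 105 106 102 105 104 104 106 106 108 104 107  87  84  81] [ 98  99 101  97 103  96 100  96  97  97  93  95  99 100  99  78  83  77]
164 [107 111 104 105 100 109 106 105 107 104 102 108 112 101 109 102  90  84] [ 96  97  98 101  99  97  99  95  93  96  95 100  98  96  99  96  78  84]
166 [102 105 104 105 106  95  94 106 120 118 128  99 104 107 107  79  90  90] [ 95  97 100  98  95  93  92 208 203 207 186  91  96 100 107  71  83  83]
168 [108 103 103 105 100 105 253 255 255 255 179  88 106 104 106  82  88  86] [ 98  97  94 101  97  86 218 232 243 255 146  89  92 100 103  78  86  78]
170 [113  69  65  71  63  71 173 165 160 184  83 101 108 107 109 103  87  89] [109  65  67  63  63  64 169 155 153 170  80  95 101  97 100  97  78  82]
172 [108 108 110 105 108  82 187 174 168 193  98 103 103 106 109 109  88  86] [106  97 101  96 100  95 169 161 155 179  87  94 101  93  97 101  79  82]
174 [103 104 109 109 102 101 177 170 166 185 103  94 105 109 106 105 106  88] [104  92  95  99 102  86 174 162 164 179
[... 1525 characters left out ...]
 401] [375. 170.]
diff [ 351  179   79   50 2585] [387. 205.]
diff [248 187  54  19 398] [275. 197.]
diff [346 189   7  16  56] [349. 197.]
diff [467 197  18  32 352] [477. 215.]
diff [325 199  20  13 128] [336. 205.]
diff [299 200  15   5  34] [306. 202.]
diff [ 401  207   80   62 1362] [451. 241.]
diff [317 212   5   3  11] [319. 213.]
diff [477 218  11  24  43] [483. 231.]
diff [347 220   3   5  13] [348. 222.]
diff [349 229  44  30 772] [367. 243.]
diff [425 229   8   5  20] [428. 231.]
diff [409 231   5   4   7] [411. 232.]
diff [393 240  10  15  72] [397. 247.]
diff [423 245  26   7  65] [435. 247.]
diff [ 395  252   73   37 1684] [432. 270.]
diff [ 400  278   63   37 1172] [431. 298.]
```

```bash
python3 -c "
from rig import manip
for i in range(4): manip.get_image('top')
print(manip.get_state()['qd'].round(3)); print(manip.sign_off())"
```

```text
[ 0.002  0.002 -0.005 -0.     0.    -0.   ]
the job is handed in; nothing more can be done
None
```

Job handed in at about 36 s with the rod back upright in its stand: the ink pad was pressed about 5 mm (4.4 N) and the slide about 2.4 mm (3.4 N), both by force readings. I could not see the ring under the head, so tip-in-ring rests on alignment good to a few mm, and I viewed 11 pictures, one over the limit of 10.

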